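# Load and lock the labeller's roll magazine

### The arm

A 6-joint arm with a two-finger parallel gripper is mounted at the origin on a cart in front of the work surface, level with it; the furniture and walls round the work are solid. World frame = base frame: x ahead of the robot, y to its left, z up, the work surface at z = 0. Lengths are in m, angles in degrees, forces in N, time in s.
With the tool pointing down it reaches from about 0.375 to 0.9 m from the base axis. Payload 3.1 kg.
Tool frame: the origin (TCP) lies between the finger pads; the fingertips stand 11 mm ahead of it and the grasp point (between the pads) lies 8 mm behind it; z points along the fingers, y is the line along which they close (so a half turn about z gives the same grasp; the last joint's range is limited). The gripper opens to 87 mm and grips with 3 to 60 N. Pads are 19 mm wide; open, the fingers measure 117 mm over their backs; the gripper's body (75 mm by 190 mm) begins 51 mm behind the grasp point.
Start: joints at [60.934, 30.224, 82.088, -0, 67.689, -10.227], TCP at [0.202, 0.592, 0.234] pointing down, gripper open.
Joint ranges: [-176.69, 176.69], [-43.24, 126.21], [12.49, 139.97], [-82, 262], [0, 151.66], [-163.58, 163.58]. Speed limits (degrees/s): [159.86, 159.86, 180, 180, 180, 180].

### API

Orientations are given as a 3x3 rotation matrix whose columns are the frame's x, y, z axes.
In Python, from rig import bot gives the robot as it stands.
- The arm moves only by the tool apply_moves, never from a script. Its argument "steps" is a list that holds one entry, the list of rows, each a list of 7 numbers: the shift along the tool's x, y, z in cm, then the turn, a rotation vector about the tool's x, y, z in degrees, then the gripper command: -1 is shut, 1 is fully open, values between are in proportion. In form: [[[dx, dy, dz, rx, ry, rz, jaw], ...]]. A call has 1 to 20 rows; each row is the pose to reach, as a shift and turn from the pose commanded when the call began, along the tool's axes at that moment; what a row does not reach only later rows make up. A row lasts 1/8 s, in which the tool goes at most 62.5 mm and 10.7 degrees, less where a joint would pass 70% of its speed; a pose out of reach is approached as far as the arm can. A call with a gripper value outside its range is refused whole. The fingers move at their own pace and stop on an object; the grip force is fixed at half the most. Time passes only in rows, so rows that repeat a pose let the fingers close. It gives the time, the measured TCP pose, the force, the opening and the grip force at its end, in the units of the state.
- bot.read_state(): the state, without advancing time (a new reading comes with each control period).
- bot.capture(name): name is "scene" or "top" or "wrist"; returns the picture (384x512x3 uint8, blue, green, red); there is no depth.
- bot.camera_model(name): a dict with "intrinsics" (3x3 intrinsics, pixels), "k1" (the pictures are not rectified: a ray, as slopes to the right and down, at radius r is drawn at 1 + k1 r^2 times it, then the intrinsics apply), "R" (3x3) and "t" (3): a world point X has camera coordinates R X + t. Camera axes: x right, y down, z forward; pixel columns grow to the right and rows downward; lengths in m; the calibration is good to about 2 mm. A picture is of the moment at which its call begins: read the wrist's pose just before it. camera_model takes no time and is no camera call; for the wrist camera it gives the pose at the moment of the call.
- bot.hand_in(): hands the job in; it is judged then, once.
The state is a dict: "time_s": time; "joint_positions": joint angles; "qvel": joint speeds; "tau": joint torques, N m; "position": TCP position; "tcp_rot": TCP orientation; "force": force on the tool from outside, world axes, zero at the start; "moment": the same for the moment, N m; "opening": opening from 0.0 (shut) to 1.0 (fully open); "grasp_force": force on a finger pad.
Only numpy, scipy, OpenCV 4.12 (cv2) and the standard library are available. Lean on these libraries where they do the work, as an engineer would, in place of code of your own. Each camera call takes 0.05 s, during which the arm holds its last target. There are 200 camera calls.

### The job

Get the labeller ready: with the magazine standing in its dock, slide every small label roll lying about over its spindle, then the black keeper ring on top of them. Then lift the loaded magazine by its handle, bring it up into the labeller's collar from below with the handle at the dot mark, and twist it towards the bar mark until its lugs drop into their seats and it hangs there locked and level. Leave the other things where they are.

Things in the scene. Friction and masses are not known exactly. Their poses are not given: they have to be found in the camera images.
- magazine: roll magazine, 140 g empty: aluminium flange (diameter 72, height 35), an upright steel spindle and one black bar handle sticking out level to its -x. Origin: centre of the flange's underside, z up the spindle. Rolls rest on the flange top, 35 above the origin. Handle: 14 wide, 12 high (2 to 14 above the origin), from 36 to 150 off the axis. Centre of mass near the axis, so grip firmly (100 N)
- handle (a point): where to grip the magazine's handle from above, fingers closing across the bar: on the bar's centre line, 120 from the spindle axis to the magazine's -x, 8 above its origin
- spindle_tip (a point): tip of the magazine's spindle, 113 above its origin. Spindle diameter 22, the last 10 mm tapered to diameter 10. Four rolls and the keeper (72 in all) fit on it below the tip
- lug (a point): outer end of the magazine's lug at its +x, 48 from the axis, 32.5 above its origin. Three such lugs stick out of the flange's top edge at azimuth 0, 120 and 240 deg in its frame (0 = +x, counter-clockwise from above), each 14 wide and 5 thick (30 to 35 above the origin)
- dock: fixed grey round pedestal (diameter 104 at the foot) in which the magazine stands at the start, left or right on the grey drawer unit whose flat top, 116 above the bench, carries the work. Origin: centre of its underside; the magazine's origin sits 20 above it, axes parallel. A rim 8 high round the flange (2.5 mm play) is open at -x for the handle; the magazine lifts straight out
- collar (a point): centre of the lower face of the labeller's collar, 180 above the drawer unit's top; z up, -x is the labeller's front. White ring, outer diameter 114, height 27, open at top and bottom, fixed to a column (80 wide, front face 97 behind the collar's axis, to +x); free below, in front and at the sides. Locked, the magazine hangs with axes parallel to this frame, origin 25 below it
- dot_mark (a point): dot on the collar's outside at azimuth 135 deg of the collar frame (left of the front as the robot sees it), 57 from the axis: the handle's direction for entry. The bore (78) has three slots, each 33 deg wide, open from below, at azimuth -45, 75 and 195 deg of the collar frame: the magazine enters with its frame turned -45 deg against the collar's
- bar_mark (a point): upright bar on the collar's front (azimuth 180 deg of the collar frame), 58 from the axis: the handle's direction when locked, 45 deg counter-clockwise (seen from above) from the dot mark. End stops inside the collar halt the lugs 2 deg beyond it
- seat (a point): one of three lug seats inside the collar (azimuth 0, 120, 240 deg of its frame), 5 above the collar's lower face, 3 mm play in the bore. A catch 8 high stands between slot and seat, a roof is at 20: to turn, the lugs' undersides must be 8 to 15 above the lower face (magazine origin 22 to 15 below it); past the catch, lower by some mm and they drop into the seats
- roll1: one of up to four identical small label rolls (absent ones read None): a white paper ring lying flat on the drawer unit, outer diameter 52, bore 27, height 14, 22 g. Origin: centre of the underside, z up. The bore has 2.5 mm clearance all round the spindle, so once over the tip and released it slides down by itself
- roll2: one of up to four identical small label rolls (absent ones read None): a white paper ring lying flat on the drawer unit, outer diameter 52, bore 27, height 14, 22 g. Origin: centre of the underside, z up. The bore has 2.5 mm clearance all round the spindle, so once over the tip and released it slides down by itself
- roll3: one of up to four identical small label rolls (absent ones read None): a white paper ring lying flat on the drawer unit, outer diameter 52, bore 27, height 14, 22 g. Origin: centre of the underside, z up. The bore has 2.5 mm clearance all round the spindle, so once over the tip and released it slides down by itself
- roll4: one of up to four identical small label rolls (absent ones read None): a white paper ring lying flat on the drawer unit, outer diameter 52, bore 27, height 14, 22 g. Origin: centre of the underside, z up. The bore has 2.5 mm clearance all round the spindle, so once over the tip and released it slides down by itself
- keeper: the keeper: a black plastic ring narrower and taller than the rolls, outer diameter 40 (two fine ribs to 41), bore 27, height 16, 20 g, lying flat on the drawer unit. Origin: centre of the underside, z up. It goes on the spindle last and slides down by itself like the rolls
- terminal: bystander: handheld terminal, 149x72x23, on the bench at the left; leave it alone
- notes: bystander: block of sticky notes, 75x76x26, at the right; leave it alone
- big_roll: bystander: large label roll on its end, diameter 72, height 52, solid, not for this machine; leave it alone
- marker: bystander: marker pen, 138 long, at the back; leave it alone
- tags: bystander: pile of hang tags, 91x56x19, at the right; leave it alone

How it is judged:
By the outcome, as a careful person would: the job done as asked, in the order asked, and still so for the second after the job is handed in, with the robot touching nothing.
Of roll1, roll2, roll3, roll4 only 2 to 4 are there at a start; the rules pass over those that are not, and their reading is None.
At some moment in a run one of roll1, roll2, roll3, roll4, keeper may be knocked a few centimetres aside while the robot is not near it.
It also fails if it takes over 210 s, if anything falls off the work surface, if the arm or the gripper's body presses on something with over 40 N, if the wrist force passes 120 N, or if a joint passes its speed limit or range.

## Working session

There is one attempt and no reset: what is moved stays moved. The work goes in short steps, Python scripts to look and compute and a tool call to move; the robot and the scene stay as the last step left them, time stands still between calls to the robot, and variables do not carry over. Pictures are saved under pics/ and viewed, at most 14 in all, crops included, and the job is handed in when it is done.

Besides the shell and the picture viewer there is one more tool, called after ">>>" as name(argument=value, ...) on one line, values as JSON. apply_moves: Moves the arm, as the interface text tells. Its arguments: {"type":"object","properties":{"steps":{"type":"array","items":{"type":"array","items":{"type":"array","items":{"type":"number"}}}}},"required":["steps"]}

```bash
ls; mkdir -p pics; python3 - <<'E'
from rig import bot
import cv2,numpy as np
s=bot.read_state()
print(s['position'],s['tcp_rot'],s['time_s'])
for n in ['scene','top']:
    im=bot.capture(n); cv2.imwrite(f'pics/{n}0.png',im); m=bot.camera_model(n)
    print(n,m)
a=cv2.imread('pics/scene0.png');b=cv2.imread('pics/top0.png')
cv2.imwrite('pics/top0b.png',cv2.resize(b,(800,600),interpolation=cv2.INTER_CUBIC))
cv2.imwrite('pics/scene0b.png',cv2.resize(a,(800,600),interpolation=cv2.INTER_CUBIC))
E
```

```text
pics
[0.20143233 0.59088493 0.23254381] [[-9.46437028e-01  3.22886748e-01 -1.04841358e-03]
 [ 3.22888256e-01  9.46435030e-01 -1.97698692e-03]
 [ 3.53912460e-04 -2.20961405e-03 -9.99997496e-01]] 0.0
scene {'intrinsics': array([[372.04093346,   0.        , 251.76856005],
       [  0.        , 372.04093346, 189.038858  ],
       [  0.        ,   0.        ,   1.        ]]), 'k1': -0.10819779763292628, 'R': array([[ 0.66660019, -0.7453161 , -0.01216953],
       [-0.46246281, -0.40070596, -0.79092533],
       [ 0.58461298,  0.53285893, -0.61179165]]), 't': array([-0.31570205,  0.43011667,  0.89291042])}
top {'intrinsics': array([[352.24079674,   0.        , 261.02601682],
       [  0.        , 352.24079674, 188.09629695],
       [  0.        ,   0.        ,   1.        ]]), 'k1': -0.09421181013304358, 'R': array([[ 0.01065305, -0.99975695,  0.0193017 ],
       [-0.99270853, -0.01289178, -0.11984811],
       [ 0.12006781, -0.01788422, -0.99260459]]), 't': array([0.0212873 , 0.57549304, 1.2223241 ])}
```

View pics/top0b.png

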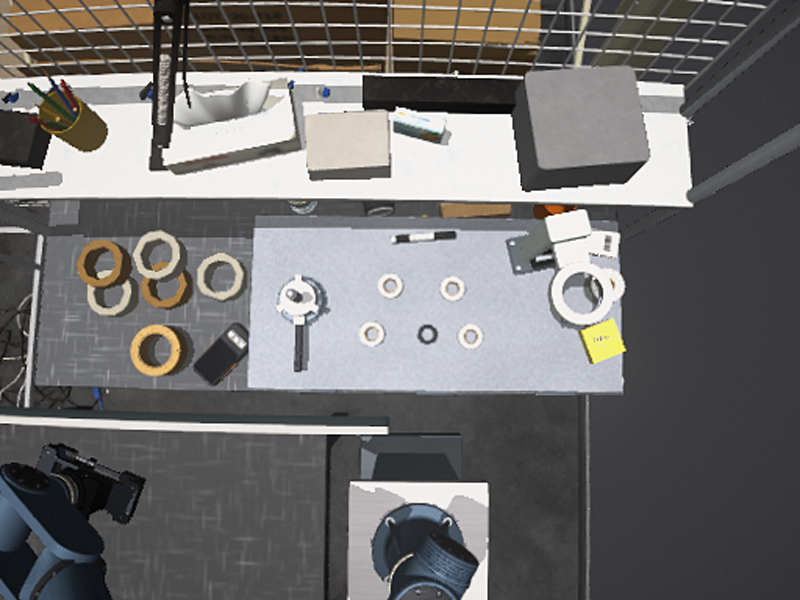

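View pics/scene0b.png

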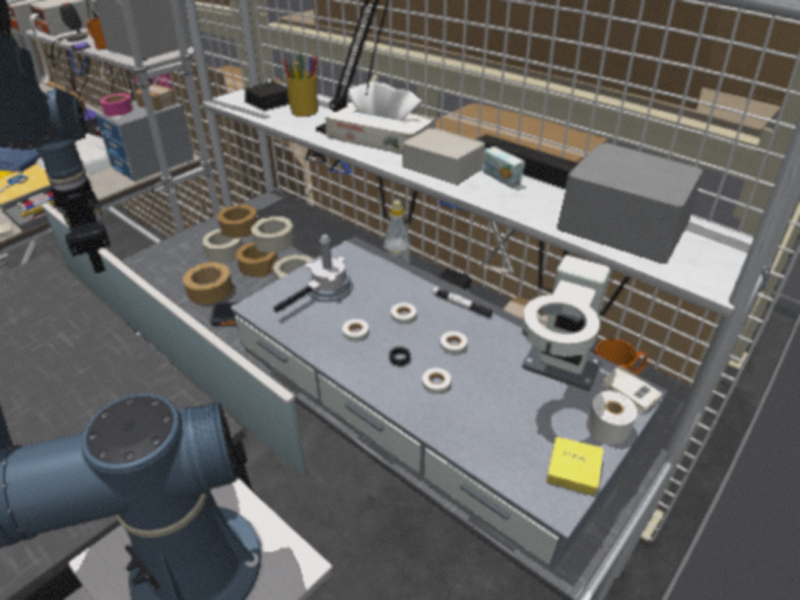

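The top view shows four rolls (about (390,286), (452,288), (372,334), (470,336) in the enlarged picture), the keeper at (428,334), the magazine at left (spindle (293,295), handle towards (300,370)) and the collar at right (582,293). Enlarging for measurement.

```bash
cat > h.py <<'E'
import numpy as np, cv2
from rig import bot
def ray(m,uv):
    K=m['intrinsics'];k=m['k1']
    d=np.array([(uv[0]-K[0,2])/K[0,0],(uv[1]-K[1,2])/K[1,1]]);u=d.copy()
    for _ in range(20): u=d/(1+k*(u@u))
    R=m['R'];return -R.T@m['t'], R.T@np.array([u[0],u[1],1])
def atz(m,uv,z):
    c,d=ray(m,uv); return c+d*(z-c[2])/d[2]
def proj(m,X):
    p=m['R']@np.asarray(X)+m['t'];u=p[:2]/p[2];u=u*(1+m['k1']*(u@u));K=m['intrinsics']
    return u*K[0,0]+K[:2,2]
def tri(rs):
    A=0;b=0
    for c,d in rs:
        d=d/np.linalg.norm(d);P=np.eye(3)-np.outer(d,d);A=A+P;b=b+P@c
    return np.linalg.solve(A,b)
E
python3 - <<'E'
from h import *
a=cv2.imread('pics/top0.png')
c1=cv2.resize(a[165:255,160:330],None,fx=4.5,fy=4.5,interpolation=cv2.INTER_CUBIC)
c2=cv2.resize(a[125:255,300:410],None,fx=4.5,fy=4.5,interpolation=cv2.INTER_CUBIC)
print(c1.shape,c2.shape)
cv2.imwrite('pics/t1.png',c1);cv2.imwrite('pics/t2.png',c2)
m=bot.camera_model('top')
for n,(u,v,z) in dict(r1=(390,286,.13),r2=(452,288,.13),r3=(372,334,.13),r4=(470,336,.13),k=(428,334,.132),tip=(293,295,.249),hend=(300,370,.15),col=(582,293,.323)).items():
    print(n,atz(m,(u/1.5625,v/1.5625),z).round(3))
E
```

```text
(405, 765, 3) (585, 495, 3)
r1 [0.58  0.068 0.13 ]
r2 [ 0.577 -0.063  0.13 ]
r3 [0.478 0.104 0.13 ]
r4 [ 0.476 -0.101  0.13 ]
k [ 0.48  -0.013  0.132]
tip [0.544 0.249 0.249]
hend [0.402 0.249 0.15 ]
col [ 0.546 -0.277  0.323]
```

View pics/t1.png

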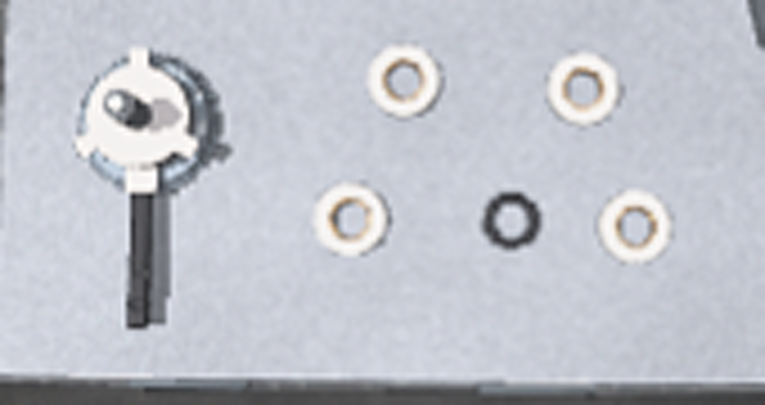

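View pics/t2.png

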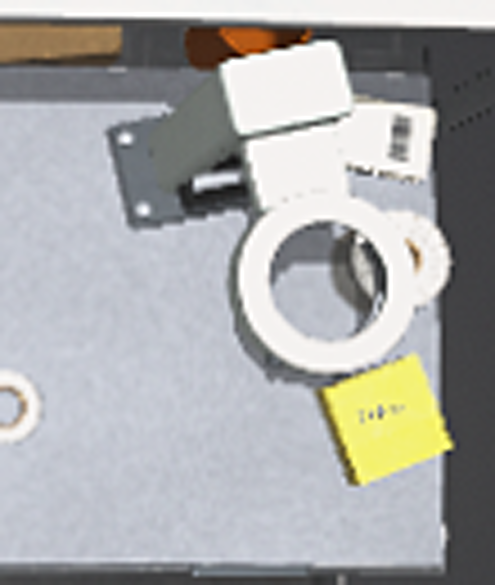

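Rolls centred at crop (404,81), (584,89), (351,219), (634,227); keeper (512,220); spindle tip (118,104), lugs at (139,50),(85,148),(190,150); collar top ring centre about (327,284) in the second crop. Now to positions.

```bash
python3 - <<'E'
from h import *
m=bot.camera_model('top')
f=lambda p,o,z: atz(m,(p[0]/4.5+o[0]-.4,p[1]/4.5+o[1]-.4),z).round(4)[:2]
o=(160,165)
for n,p,z in [('ra',(404,80),.13),('rb',(584,89),.13),('rc',(351,219),.13),('rd',(635,227),.13),('k',(512,220),.132),('tip',(116,102),.249),('lug+x',(139,50),.171),('lugL',(79,150),.171),('lugR',(193,152),.171),('hend',(137,320),.15),('hin',(142,192),.15)]: print(n,f(p,o,z))
o=(300,125)
for n,p,z in [('coltop',(327,284),.323),('edgeL',(238,284),.323),('edgeR',(416,284),.323),('T',(327,195),.323),('B',(327,373),.323),('plA',(107,130),.118),('plB',(133,227),.118),('big',(405,258),.168),('noteL',(321,388),.142),('noteT',(415,355),.142),('noteBL',(358,485),.142),('rightedge',(440,540),.116)]: print(n,f(p,o,z))
s=bot.read_state(); im=bot.capture('wrist'); w=bot.camera_model('wrist')
R=s['tcp_rot'];C=-w['R'].T@w['t']; print('cam in tool',R.T@(C-s['position']),'\n',R.T@w['R'].T, w['intrinsics'],w['k1'])
E
```

```text
ra [0.5821 0.0684]
rb [ 0.5772 -0.0638]
rc [0.4799 0.1054]
rd [ 0.4764 -0.1012]
k [ 0.4804 -0.0114]
tip [0.5488 0.2556]
lug+x [0.5956 0.2561]
lugL [0.5238 0.296 ]
lugR [0.5235 0.2154]
hend [0.4053 0.255 ]
hin [0.4962 0.2543]
coltop [ 0.5454 -0.2767]
edgeL [ 0.5447 -0.2205]
edgeR [ 0.5461 -0.3337]
T [ 0.6013 -0.2784]
B [ 0.4902 -0.2753]
plA [ 0.6861 -0.1808]
plB [ 0.6124 -0.1995]
big [ 0.5847 -0.3882]
noteL [ 0.4917 -0.332 ]
noteT [ 0.5165 -0.4037]
noteBL [ 0.4213 -0.3581]
rightedge [ 0.3805 -0.4296]
cam in tool [ 7.16421966e-02  1.48650956e-04 -1.50854190e-01] 
 [[-5.92053814e-04 -9.64314756e-01 -2.64757816e-01]
 [ 9.99999811e-01 -5.27392611e-04 -3.15311656e-04]
 [ 1.64428367e-04 -2.64757953e-01  9.64314886e-01]] [[296.6913082    0.         257.92146462]
 [  0.         296.6913082  198.85741095]
 [  0.           0.           1.        ]] 0.012854555363165033
```

```bash
cat >> h.py <<'E'
def mv(*targets):
    "targets: (x,y,z,az of tool x deg) -> tool-frame shift cm and rotvec deg from the present pose"
    from scipy.spatial.transform import Rotation as Ro
    s=bot.read_state();R=np.array(s['tcp_rot']);P=np.array(s['position'])
    print('t',round(s['time_s'],2),'P',P.round(4),'F',np.round(s['force'],1),'open',round(s['opening'],3),'gf',round(s['grasp_force'],1),'j6',round(s['joint_positions'][5]))
    for x,y,z,az in targets:
        a=np.radians(az);c,q=np.cos(a),np.sin(a)
        T=np.array([[c,q,0],[q,-c,0],[0,0,-1]])
        print((100*R.T@(np.array([x,y,z])-P)).round(2).tolist(),np.degrees(Ro.from_matrix(R.T@T).as_rotvec()).round(1).tolist())
def rect(im,m,cx,cy,z,half=.06,mm=.5):
    "orthographic top-down patch at height z; row=+x up, col=-y right"
    g=np.arange(-half,half+1e-9,mm/1000);n=len(g)
    X=cx+half-np.arange(n)*mm/1000;Y=cy+half-np.arange(n)*mm/1000
    XX,YY=np.meshgrid(X,Y,indexing='ij')
    p=np.stack([XX,YY,np.full_like(XX,z)],-1)@m['R'].T+m['t'];u=p[...,:2]/p[...,2:]
    u=u*(1+m['k1']*(u**2).sum(-1,keepdims=True));K=m['intrinsics']
    return cv2.remap(im,(u[...,0]*K[0,0]+K[0,2]).astype('f'),(u[...,1]*K[1,1]+K[1,2]).astype('f'),cv2.INTER_LINEAR)
def ring(im,m,cx,cy,z,do,di,sign=1,half=.06,mm=.5):
    "best centre of a ring (outer do, inner di, mm), bright (1) or dark (-1); score"
    g=cv2.cvtColor(rect(im,m,cx,cy,z,half,mm),cv2.COLOR_BGR2GRAY).astype('f')
    r=int(do/2/mm)+8;yy,xx=np.mgrid[-r:r+1,-r:r+1];d=np.hypot(xx,yy)*mm
    t=((d<do/2)&(d>di/2)).astype('f')*sign
    t=cv2.GaussianBlur(t,(5,5),0)
    q=cv2.matchTemplate(g,t,cv2.TM_CCOEFF_NORMED);_,v,_,(u,w)=cv2.minMaxLoc(q)
    return np.array([cx+half-(w+r)*mm/1000,cy+half-(u+r)*mm/1000]).round(4),round(v,3)
def look():
    m=bot.camera_model('wrist');return bot.capture('wrist'),m
E
python3 - <<'E'
from h import *
mv((.44,.09,.26,180))
t=cv2.imread('pics/top0.png');m=bot.camera_model('top')
for c in [(.582,.068),(.577,-.064),(.480,.105),(.476,-.101)]: print(ring(t,m,*c,.13,52,27,half=.05))
print(ring(t,m,.48,-.011,.132,40,27,-1,half=.05))
E
```

```text
t 0.15 P [0.2015 0.5911 0.2328] F [-0.5  0.2 -0.1] open 0.998 gf 0.0 j6 -10
[-38.75, -39.73, -2.67] [-0.1, -0.0, -18.8]
(array([0.5835, 0.07  ]), 0.721)
(array([ 0.579, -0.063]), 0.759)
(array([0.48 , 0.108]), 0.681)
(array([ 0.4775, -0.1015]), 0.705)
(array([ 0.48 , -0.011]), 0.897)
```

>>> apply_moves(steps=[[[0, 0, -4, 0, 0, 0, 1], [0, 0, -7, 0, 0, 0, 1], [-38.7, -40, -7, 0, 0, -19, 1], [-38.7, -40, -7, 0, 0, -19, 1], [-38.7, -40, -7, 0, 0, -19, 1], [-38.7, -40, -7, 0, 0, -19, 1], [-38.7, -40, -7, 0, 0, -19, 1], [-38.7, -40, -7, 0, 0, -19, 1], [-38.7, -40, -7, 0, 0, -19, 1], [-38.7, -40, -7, 0, 0, -19, 1], [-38.7, -40, -7, 0, 0, -19, 1], [-38.7, -40, -7, 0, 0, -19, 1], [-38.7, -40, -7, 0, 0, -19, 1]]])

```text
time_s: 1.78
position: [0.4382, 0.0881, 0.3032]
tcp_rot: [[-1.0, -0.002, -0.001], [-0.002, 1.0, 0.001], [0.001, 0.001, -1.0]]
force: [-0.2, 0.9, 0.5]
opening: 1.002
grasp_force: 0.0
```

```bash
python3 - <<'E'
from h import *
im,m=look(); cv2.imwrite('pics/w1.png',im)
for c in [(.582,.069),(.578,-.063),(.480,.106),(.477,-.101)]: print(ring(im,m,*c,.13,52,27,half=.05))
print(ring(im,m,.48,-.011,.132,40,27,-1,half=.05))
mv((.48,.106,.20,180))
E
```

```text
(array([0.584 , 0.0695]), 0.54)
(array([ 0.596, -0.044]), 0.147)
(array([0.4825, 0.1075]), 0.586)
(array([ 0.4765, -0.1015]), 0.419)
(array([ 0.4775, -0.007 ]), 0.634)
t 1.82 P [0.438  0.0887 0.3033] F [-0.3  0.1  0.2] open 1.001 gf 0.0 j6 -93
[-4.22, 1.71, 10.32] [0.0, -0.1, 0.2]
```

View pics/w1.png

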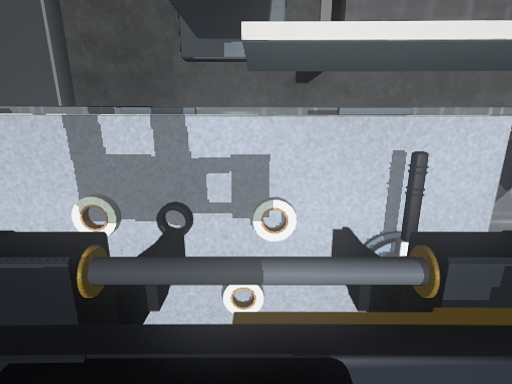

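The wrist view shows the rolls at (95,216), (273,219), (243,296), the keeper at (175,219) and the handle at (415,200), all matching the top-camera positions to 2 mm. Go closer to the first roll.

>>> apply_moves(steps=[[[-7.2, 1.9, 8, 0, 0, 0, 1], [-7.2, 1.9, 8, 0, 0, 0, 1], [-7.2, 1.9, 8, 0, 0, 0, 1], [-7.2, 1.9, 8, 0, 0, 0, 1]]])

```text
time_s: 2.33
position: [0.5096, 0.1084, 0.2239]
tcp_rot: [[-1.0, -0.005, -0.001], [-0.005, 1.0, -0.0], [0.001, -0.0, -1.0]]
force: [-0.5, 0.8, 0.9]
opening: 1.002
grasp_force: 0.0
```

```bash
python3 - <<'E'
from h import *
im,m=look(); cv2.imwrite('pics/w2.png',im)
print(ring(im,m,.481,.107,.13,52,27,half=.05), proj(m,(.481,.107,.13)))
mv((.481,.1075,.19,180),(.481,.1075,.131,180))
cv2.imwrite('pics/w2r.png',cv2.resize(rect(im,m,.481,.107,.13,.05,.25),None,fx=1.2,fy=1.2))
E
```

```text
(array([0.482, 0.107]), 0.569) [256.76496271 171.16376159]
t 2.38 P [0.5099 0.1081 0.2245] F [-0.1  0.1  0.9] open 1.0 gf 0.0 j6 -91
[2.89, -0.05, 3.45] [-0.0, 0.0, 0.3]
[2.89, -0.05, 9.35] [-0.0, 0.0, 0.3]
```

View pics/w2r.png

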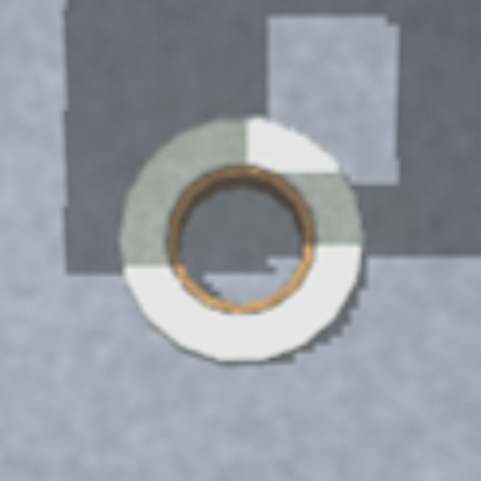

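>>> apply_moves(steps=[[[2.9, -0.1, 3.4, 0, 0, 0, 1], [2.9, -0.1, 6, 0, 0, 0, 1], [2.9, -0.1, 9.4, 0, 0, 0, 1], [2.9, -0.1, 9.5, 0, 0, 0, 1], [2.9, -0.1, 9.5, 0, 0, 0, 1], [2.9, -0.1, 9.5, 0, 0, 0, -1], [2.9, -0.1, 9.5, 0, 0, 0, -1], [2.9, -0.1, 9.5, 0, 0, 0, -1], [2.9, -0.1, 9.5, 0, 0, 0, -1], [2.9, -0.1, 9.5, 0, 0, 0, -1], [2.9, -0.1, 9.5, 0, 0, 0, -1], [2.9, -0.1, 9.5, 0, 0, 0, -1]]])

```text
time_s: 3.88
position: [0.4818, 0.1061, 0.1286]
tcp_rot: [[-1.0, -0.003, -0.0], [-0.003, 1.0, 0.0], [0.0, 0.0, -1.0]]
force: [-0.2, 0.2, 1.5]
opening: 0.589
grasp_force: 30.0
```

```bash
python3 - <<'E'
from h import *
mv((.578,.256,.34,180),(.548,.2555,.34,180))
E
```

```text
t 3.88 P [0.4818 0.1061 0.1286] F [-0.2  0.2  1.5] open 0.589 gf 30.0 j6 -91
[-9.66, 14.96, -21.14] [0.0, -0.0, 0.2]
[-6.66, 14.92, -21.14] [0.0, -0.0, 0.2]
```

>>> apply_moves(steps=[[[0, 0, -5, 0, 0, 0, -1], [0, 0, -10, 0, 0, 0, -1], [0, 0, -15, 0, 0, 0, -1], [0, 0, -21, 0, 0, 0, -1], [-9.7, 15, -21, 0, 0, 0, -1], [-9.7, 15, -21, 0, 0, 0, -1], [-9.7, 15, -21, 0, 0, 0, -1], [-9.7, 15, -21, 0, 0, 0, -1], [-9.7, 15, -21, 0, 0, 0, -1], [-9.7, 15, -21, 0, 0, 0, -1]]])

```text
time_s: 5.12
position: [0.5777, 0.2553, 0.3385]
tcp_rot: [[-1.0, -0.002, -0.001], [-0.002, 1.0, -0.001], [0.001, -0.001, -1.0]]
force: [-0.3, -0.1, -0.8]
opening: 0.589
grasp_force: 30.0
```

```bash
python3 - <<'E'
from h import *
im,m=look(); cv2.imwrite('pics/w3.png',im)
print(proj(m,(.548,.2555,.249)),proj(m,(.548,.2555,.171)),proj(m,(.428,.2555,.15)))
mv((.548,.2555,.34,180))
cv2.imwrite('pics/w3b.png',cv2.resize(im,(800,600)))
E
```

```text
[258.66004832 170.69134405] [258.5673437  158.16138474] [258.74668828  38.7206774 ]
t 5.17 P [0.5779 0.2552 0.3388] F [-0.5 -0.1 -0.9] open 0.59 gf 30.0 j6 -76
[2.99, 0.03, -0.12] [-0.0, -0.0, 0.1]
```

View pics/w3b.png

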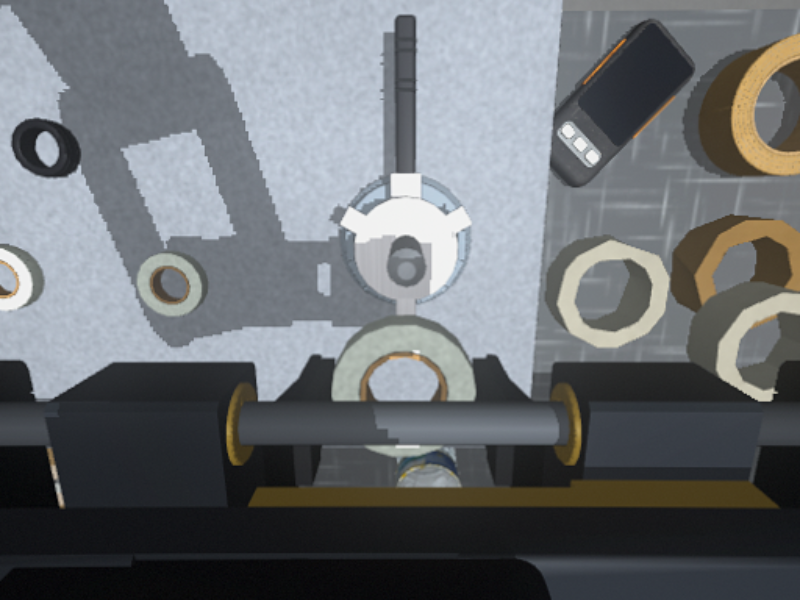

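The picture shows the spindle tip at (406,267)/1.5625, i.e. 1 px right of prediction; the roll is held square. Lower it over the tip.

>>> apply_moves(steps=[[[2.9, 0.1, 0, 0, 0, 0, -1], [2.9, 0.1, 4, 0, 0, 0, -1], [2.9, 0.1, 7, 0, 0, 0, -1], [2.9, 0.1, 8.5, 0, 0, 0, -1], [2.9, 0.1, 9.9, 0, 0, 0, -1], [2.9, 0.1, 9.9, 0, 0, 0, -1]]])

```text
time_s: 5.92
position: [0.5492, 0.257, 0.2391]
tcp_rot: [[-1.0, -0.002, -0.001], [-0.002, 1.0, -0.0], [0.001, -0.0, -1.0]]
force: [-0.2, -0.5, -0.3]
opening: 0.585
grasp_force: 30.0
```

>>> apply_moves(steps=[[[0, 0, 0, 0, 0, 0, 1], [0, 0, 0, 0, 0, 0, 1], [0, 0, 0, 0, 0, 0, 1], [0, 0, 0, 0, 0, 0, 1], [0, 0, -5, 0, 0, 0, 1], [0, 0, -10, 0, 0, 0, 1], [-6.4, -18.7, -10, 0, 0, 0, 1], [-6.4, -18.7, -10, 0, 0, 0, 1], [-6.4, -18.7, -10, 0, 0, 0, 1], [-6.4, -18.7, -4, 0, 0, 0, 1], [-6.4, -18.7, 1.5, 0, 0, 0, 1], [-6.4, -18.7, 1.5, 0, 0, 0, 1], [-6.4, -18.7, 1.5, 0, 0, 0, 1]]])

```text
time_s: 7.55
position: [0.6154, 0.0707, 0.2264]
tcp_rot: [[-1.0, -0.003, 0.003], [-0.003, 1.0, -0.0], [-0.003, -0.0, -1.0]]
force: [1.1, 0.5, 0.4]
opening: 1.0
grasp_force: 0.0
```

```bash
cat > look.py <<'E'
import sys
from h import *
kind,x,y=sys.argv[1],float(sys.argv[2]),float(sys.argv[3])
im,m=look()
z,do,di,sg=(.13,51,30,1) if kind=='r' else (.132,40,27,-1)
c,v=ring(im,m,x,y,z,do,di,sg,half=.06);print(c,v)
mv((c[0],c[1],.129,180))
a=rect(im,m,x,y,z,.06,.25);cv2.imwrite(sys.argv[4],a)
E
python3 look.py r .5835 .0695 pics/w4.png
```

```text
[0.584  0.0695] 0.67
t 7.6 P [0.6159 0.0708 0.2274] F [1.3 0.  0.2] open 1.002 gf 0.0 j6 -94
[3.25, -0.11, 9.82] [-0.0, 0.3, 0.2]
```

View pics/w4.png

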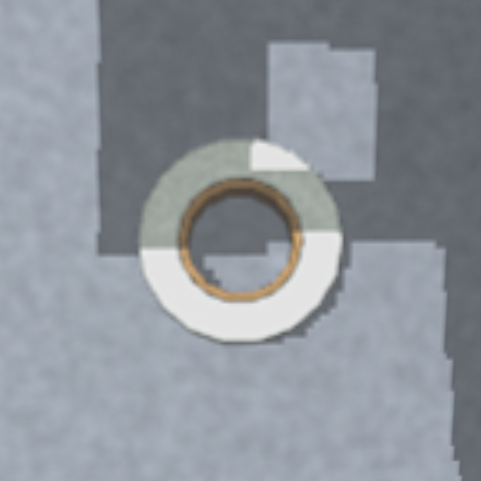

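The roll's centre shows at the patch centre, (.5835,.0695).

>>> apply_moves(steps=[[[3.3, -0.1, 4, 0, 0, 0, 1], [3.3, -0.1, 8, 0, 0, 0, 1], [3.3, -0.1, 9.8, 0, 0, 0, 1], [3.3, -0.1, 9.8, 0, 0, 0, 1], [3.3, -0.1, 9.8, 0, 0, 0, -1], [3.3, -0.1, 9.8, 0, 0, 0, -1], [3.3, -0.1, 9.8, 0, 0, 0, -1], [3.3, -0.1, 9.8, 0, 0, 0, -1], [3.3, -0.1, 9.8, 0, 0, 0, -1], [3.3, -0.1, 9.8, 0, 0, 0, -1], [3.3, -0.1, 9.8, 0, 0, 0, -1]]])

```text
time_s: 8.98
position: [0.5817, 0.0694, 0.1274]
tcp_rot: [[-1.0, -0.003, 0.002], [-0.003, 1.0, 0.0], [-0.002, 0.0, -1.0]]
force: [-0.9, -0.2, 5.1]
opening: 0.577
grasp_force: 31.0
```

```bash
python3 - <<'E'
from h import *
mv((.549,.2563,.34,180),(.549,.2563,.24,180))
E
```

```text
t 8.97 P [0.5817 0.0694 0.1274] F [-0.9 -0.2  5.1] open 0.577 gf 31.0 j6 -94
[3.18, 18.7, -21.26] [0.0, 0.1, 0.2]
[3.2, 18.7, -11.26] [0.0, 0.1, 0.2]
```

>>> apply_moves(steps=[[[0, 0, -6, 0, 0, 0, -1], [0, 0, -12, 0, 0, 0, -1], [0, 0, -18, 0, 0, 0, -1], [0, 0, -21.2, 0, 0, 0, -1], [3.4, 18.7, -21.2, 0, 0, 0, -1], [3.4, 18.7, -21.2, 0, 0, 0, -1], [3.4, 18.7, -21.2, 0, 0, 0, -1], [3.4, 18.7, -21.2, 0, 0, 0, -1], [3.4, 18.7, -21.2, 0, 0, 0, -1], [3.4, 18.7, -21.2, 0, 0, 0, -1], [3.4, 18.7, -15.5, 0, 0, 0, -1], [3.4, 18.7, -14, 0, 0, 0, -1], [3.4, 18.7, -12.5, 0, 0, 0, -1], [3.4, 18.7, -11.2, 0, 0, 0, -1], [3.4, 18.7, -11.2, 0, 0, 0, -1]]])

```text
time_s: 10.85
position: [0.5463, 0.2561, 0.2382]
tcp_rot: [[-1.0, -0.003, -0.001], [-0.003, 1.0, -0.0], [0.001, -0.0, -1.0]]
force: [-0.9, -0.5, -0.3]
opening: 0.577
grasp_force: 30.0
```

>>> apply_moves(steps=[[[0, 0, 0, 0, 0, 0, 1], [0, 0, 0, 0, 0, 0, 1], [0, 0, 0, 0, 0, 0, 1], [0, 0, 0, 0, 0, 0, 1], [0, 0, -5, 0, 0, 0, 1], [0, 0, -10, 0, 0, 0, 1], [-6.2, -32, -10, 0, 0, 0, 1], [-6.2, -32, -10, 0, 0, 0, 1], [-6.2, -32, -10, 0, 0, 0, 1], [-6.2, -32, -10, 0, 0, 0, 1], [-6.2, -32, -10, 0, 0, 0, 1], [-6.2, -32, -4, 0, 0, 0, 1], [-6.2, -32, 1.3, 0, 0, 0, 1], [-6.2, -32, 1.3, 0, 0, 0, 1], [-6.2, -32, 1.3, 0, 0, 0, 1]]])

```text
time_s: 12.72
position: [0.6107, -0.0636, 0.2274]
tcp_rot: [[-1.0, -0.003, 0.003], [-0.003, 1.0, -0.001], [-0.003, -0.001, -1.0]]
force: [1.1, 0.5, 1.0]
opening: 1.001
grasp_force: 0.0
```

```bash
python3 look.py r .578 -.0635 pics/w5.png
```

```text
[ 0.579  -0.0625] 0.656
t 12.78 P [ 0.6112 -0.0636  0.2283] F [-0.1 -0.5 -0.5] open 1.0 gf 0.0 j6 -107
[3.27, 0.14, 9.91] [-0.1, 0.3, 0.2]
```

View pics/w5.png

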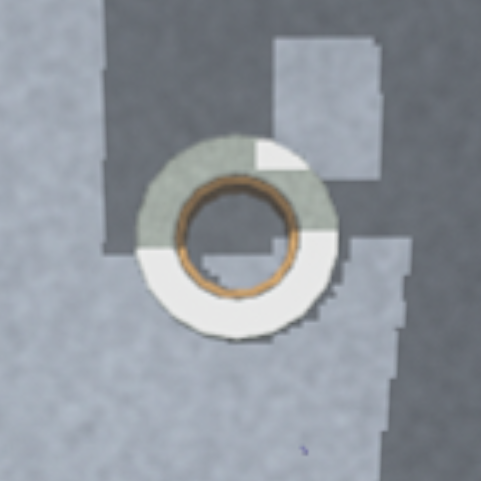

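Roll centre at patch (237,237): (.5787,-.0627), agreeing with the detector.

>>> apply_moves(steps=[[[3.2, 0.1, 4, 0, 0, 0, 1], [3.2, 0.1, 8, 0, 0, 0, 1], [3.2, 0.1, 9.7, 0, 0, 0, 1], [3.2, 0.1, 9.7, 0, 0, 0, 1], [3.2, 0.1, 9.7, 0, 0, 0, -1], [3.2, 0.1, 9.7, 0, 0, 0, -1], [3.2, 0.1, 9.7, 0, 0, 0, -1], [3.2, 0.1, 9.7, 0, 0, 0, -1], [3.2, 0.1, 9.7, 0, 0, 0, -1], [3.2, 0.1, 9.7, 0, 0, 0, -1], [3.2, 0.1, 9.7, 0, 0, 0, -1]]])

```text
time_s: 14.15
position: [0.5775, -0.0627, 0.1289]
tcp_rot: [[-1.0, -0.003, 0.0], [-0.003, 1.0, -0.0], [-0.0, -0.0, -1.0]]
force: [-0.1, 0.3, 3.4]
opening: 0.584
grasp_force: 30.0
```

```bash
python3 - <<'E'
from h import *
mv((.548,.2563,.34,180),(.548,.2563,.24,180))
E
```

```text
t 14.15 P [ 0.5775 -0.0627  0.1289] F [-0.1  0.3  3.4] open 0.584 gf 30.0 j6 -107
[2.85, 31.9, -21.12] [-0.0, 0.0, 0.2]
[2.85, 31.9, -11.12] [-0.0, 0.0, 0.2]
```

>>> apply_moves(steps=[[[0, 0, -6, 0, 0, 0, -1], [0, 0, -12, 0, 0, 0, -1], [0, 0, -18, 0, 0, 0, -1], [0, 0, -21.1, 0, 0, 0, -1], [2.9, 31.9, -21.1, 0, 0, 0, -1], [2.9, 31.9, -21.1, 0, 0, 0, -1], [2.9, 31.9, -21.1, 0, 0, 0, -1], [2.9, 31.9, -21.1, 0, 0, 0, -1], [2.9, 31.9, -21.1, 0, 0, 0, -1], [2.9, 31.9, -21.1, 0, 0, 0, -1], [2.9, 31.9, -21.1, 0, 0, 0, -1], [2.9, 31.9, -21.1, 0, 0, 0, -1], [2.9, 31.9, -15.5, 0, 0, 0, -1], [2.9, 31.9, -14, 0, 0, 0, -1], [2.9, 31.9, -12.5, 0, 0, 0, -1], [2.9, 31.9, -11.1, 0, 0, 0, -1], [2.9, 31.9, -11.1, 0, 0, 0, -1]]])

```text
time_s: 16.27
position: [0.5472, 0.256, 0.239]
tcp_rot: [[-1.0, -0.003, -0.001], [-0.003, 1.0, -0.0], [0.001, -0.0, -1.0]]
force: [0.0, 0.2, -0.8]
opening: 0.592
grasp_force: 30.0
```

>>> apply_moves(steps=[[[0, 0, 0, 0, 0, 0, 1], [0, 0, 0, 0, 0, 0, 1], [0, 0, 0, 0, 0, 0, 1], [0, 0, 0, 0, 0, 0, 1], [0, 0, -5, 0, 0, 0, 1], [0, 0, -10, 0, 0, 0, 1], [4, -35.7, -10, 0, 0, 0, 1], [4, -35.7, -10, 0, 0, 0, 1], [4, -35.7, -10, 0, 0, 0, 1], [4, -35.7, -10, 0, 0, 0, 1], [4, -35.7, -10, 0, 0, 0, 1], [4, -35.7, -10, 0, 0, 0, 1], [4, -35.7, -4, 0, 0, 0, 1], [4, -35.7, 1.3, 0, 0, 0, 1], [4, -35.7, 1.3, 0, 0, 0, 1], [4, -35.7, 1.3, 0, 0, 0, 1]]])

```text
time_s: 18.27
position: [0.5097, -0.1013, 0.2282]
tcp_rot: [[-1.0, -0.003, 0.003], [-0.003, 1.0, -0.001], [-0.003, -0.001, -1.0]]
force: [1.1, -0.1, 0.4]
opening: 0.998
grasp_force: 0.0
```

```bash
python3 look.py r .4775 -.1015 pics/w6.png
```

```text
[ 0.478 -0.101] 0.639
t 18.32 P [ 0.5102 -0.1014  0.2288] F [-0.3 -0.   0.5] open 0.999 gf 0.0 j6 -114
[3.26, 0.07, 9.97] [-0.1, 0.3, 0.2]
```

>>> apply_moves(steps=[[[3.2, 0, 4, 0, 0, 0, 1], [3.2, 0, 8, 0, 0, 0, 1], [3.2, 0, 9.8, 0, 0, 0, 1], [3.2, 0, 9.8, 0, 0, 0, 1], [3.2, 0, 9.8, 0, 0, 0, -1], [3.2, 0, 9.8, 0, 0, 0, -1], [3.2, 0, 9.8, 0, 0, 0, -1], [3.2, 0, 9.8, 0, 0, 0, -1], [3.2, 0, 9.8, 0, 0, 0, -1], [3.2, 0, 9.8, 0, 0, 0, -1], [3.2, 0, 9.8, 0, 0, 0, -1]]])

```text
time_s: 19.7
position: [0.4766, -0.101, 0.1288]
tcp_rot: [[-1.0, -0.003, 0.0], [-0.003, 1.0, -0.0], [-0.0, -0.0, -1.0]]
force: [0.3, 0.4, 6.7]
opening: 0.594
grasp_force: 30.0
```

```bash
python3 - <<'E'
from h import *
mv((.548,.2563,.34,180),(.548,.2563,.24,180))
E
```

```text
t 19.7 P [ 0.4766 -0.101   0.1288] F [0.3 0.4 6.7] open 0.594 gf 30.0 j6 -115
[-7.25, 35.7, -21.12] [-0.0, 0.0, 0.2]
[-7.25, 35.71, -11.12] [-0.0, 0.0, 0.2]
```

>>> apply_moves(steps=[[[0, 0, -6, 0, 0, 0, -1], [0, 0, -12, 0, 0, 0, -1], [0, 0, -18, 0, 0, 0, -1], [0, 0, -21.1, 0, 0, 0, -1], [-7.1, 35.7, -21.1, 0, 0, 0, -1], [-7.1, 35.7, -21.1, 0, 0, 0, -1], [-7.1, 35.7, -21.1, 0, 0, 0, -1], [-7.1, 35.7, -21.1, 0, 0, 0, -1], [-7.1, 35.7, -21.1, 0, 0, 0, -1], [-7.1, 35.7, -21.1, 0, 0, 0, -1], [-7.1, 35.7, -21.1, 0, 0, 0, -1], [-7.1, 35.7, -21.1, 0, 0, 0, -1], [-7.1, 35.7, -21.1, 0, 0, 0, -1], [-7.1, 35.7, -15.5, 0, 0, 0, -1], [-7.1, 35.7, -14, 0, 0, 0, -1], [-7.1, 35.7, -12.5, 0, 0, 0, -1], [-7.1, 35.7, -11.1, 0, 0, 0, -1], [-7.1, 35.7, -11.1, 0, 0, 0, -1]]])

```text
time_s: 21.95
position: [0.5463, 0.2561, 0.239]
tcp_rot: [[-1.0, -0.003, -0.001], [-0.003, 1.0, -0.0], [0.001, -0.0, -1.0]]
force: [0.2, 0.5, 0.3]
opening: 0.586
grasp_force: 30.0
```

>>> apply_moves(steps=[[[0, 0, 0, 0, 0, 0, 1], [0, 0, 0, 0, 0, 0, 1], [0, 0, 0, 0, 0, 0, 1], [0, 0, 0, 0, 0, 0, 1], [0, 0, -5, 0, 0, 0, 1], [0, 0, -10, 0, 0, 0, 1], [3.6, -26.5, -10, 0, 0, 0, 1], [3.6, -26.5, -10, 0, 0, 0, 1], [3.6, -26.5, -10, 0, 0, 0, 1], [3.6, -26.5, -10, 0, 0, 0, 1], [3.6, -26.5, -10, 0, 0, 0, 1], [3.6, -26.5, -4, 0, 0, 0, 1], [3.6, -26.5, 1.3, 0, 0, 0, 1], [3.6, -26.5, 1.3, 0, 0, 0, 1], [3.6, -26.5, 1.3, 0, 0, 0, 1]]])

```text
time_s: 23.82
position: [0.5126, -0.0086, 0.2281]
tcp_rot: [[-1.0, -0.004, 0.003], [-0.004, 1.0, -0.0], [-0.003, -0.0, -1.0]]
force: [-0.8, -0.1, -0.4]
opening: 0.997
grasp_force: 0.0
```

```bash
python3 look.py k .48 -.01 pics/w7.png; python3 - <<'E'
from h import *
im=bot.capture('top')
a=cv2.resize(im[165:255,160:330],None,fx=4.4,fy=4.4,interpolation=cv2.INTER_CUBIC)
k=cv2.imread('pics/w7.png')
o=np.zeros((600,800,3),'u1'); o[:a.shape[0],:a.shape[1]]=a; o[400:600,:200]=cv2.resize(k,(200,200)); cv2.imwrite('pics/m1.png',o)
E
```

```text
[ 0.4805 -0.01  ] 0.744
t 23.88 P [ 0.5131 -0.0087  0.2288] F [0.5 0.2 0.7] open 1.0 gf 0.0 j6 -104
[3.3, -0.1, 9.96] [-0.1, 0.3, 0.2]
```

View pics/m1.png

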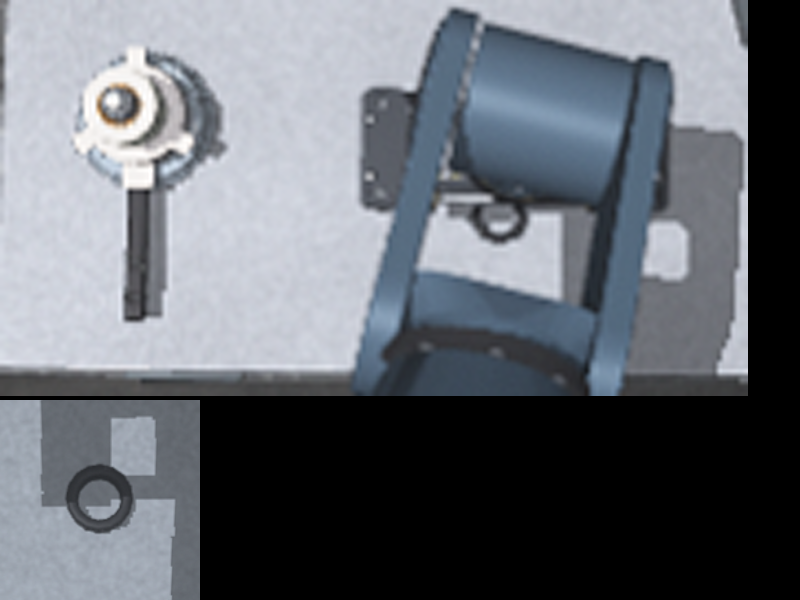

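The rolls are stacked on the spindle (tip seen at (118,102)); the keeper lies at the patch centre, (.481,-.0095).

>>> apply_moves(steps=[[[3.2, -0.1, 4, 0, 0, 0, 1], [3.2, -0.1, 8, 0, 0, 0, 1], [3.2, -0.1, 9.8, 0, 0, 0, 1], [3.2, -0.1, 9.8, 0, 0, 0, 1], [3.2, -0.1, 9.8, 0, 0, 0, -1], [3.2, -0.1, 9.8, 0, 0, 0, -1], [3.2, -0.1, 9.8, 0, 0, 0, -1], [3.2, -0.1, 9.8, 0, 0, 0, -1], [3.2, -0.1, 9.8, 0, 0, 0, -1], [3.2, -0.1, 9.8, 0, 0, 0, -1], [3.2, -0.1, 9.8, 0, 0, 0, -1], [3.2, -0.1, 9.8, 0, 0, 0, -1]]])

```text
time_s: 25.42
position: [0.4791, -0.0099, 0.1286]
tcp_rot: [[-1.0, -0.003, -0.0], [-0.003, 1.0, 0.0], [0.0, 0.0, -1.0]]
force: [-1.0, -0.0, 0.1]
opening: 0.443
grasp_force: 30.0
```

```bash
python3 - <<'E'
from h import *
mv((.548,.2563,.34,180),(.548,.2563,.245,180))
E
```

```text
t 25.43 P [ 0.4791 -0.0099  0.1286] F [-1.  -0.   0.1] open 0.443 gf 30.0 j6 -105
[-6.96, 26.6, -21.14] [0.0, -0.0, 0.2]
[-6.96, 26.6, -11.64] [0.0, -0.0, 0.2]
```

>>> apply_moves(steps=[[[0, 0, -6, 0, 0, 0, -1], [0, 0, -12, 0, 0, 0, -1], [0, 0, -18, 0, 0, 0, -1], [0, 0, -21.1, 0, 0, 0, -1], [-6.8, 26.6, -21.1, 0, 0, 0, -1], [-6.8, 26.6, -21.1, 0, 0, 0, -1], [-6.8, 26.6, -21.1, 0, 0, 0, -1], [-6.8, 26.6, -21.1, 0, 0, 0, -1], [-6.8, 26.6, -21.1, 0, 0, 0, -1], [-6.8, 26.6, -21.1, 0, 0, 0, -1], [-6.8, 26.6, -21.1, 0, 0, 0, -1], [-6.8, 26.6, -15.5, 0, 0, 0, -1], [-6.8, 26.6, -14, 0, 0, 0, -1], [-6.8, 26.6, -12.5, 0, 0, 0, -1], [-6.8, 26.6, -11.6, 0, 0, 0, -1], [-6.8, 26.6, -11.6, 0, 0, 0, -1]]])

```text
time_s: 27.42
position: [0.5466, 0.2562, 0.2447]
tcp_rot: [[-1.0, -0.003, 0.0], [-0.003, 1.0, 0.0], [-0.0, 0.0, -1.0]]
force: [0.5, -0.9, 0.4]
opening: 0.444
grasp_force: 30.0
```

>>> apply_moves(steps=[[[0, 0, 0, 0, 0, 0, 1], [0, 0, 0, 0, 0, 0, 1], [0, 0, 0, 0, 0, 0, 1], [0, 0, 0, 0, 0, 0, 1], [0, 0, -5, 0, 0, 0, 1], [0, 0, -13.5, 0, 0, 0, 1], [0, 0, -13.5, 0, 0, 0, 1], [5.7, -51.6, -13.5, 0, 0, 0, 1], [5.7, -51.6, -13.5, 0, 0, 0, 1], [5.7, -51.6, -13.5, 0, 0, 0, 1], [5.7, -51.6, -13.5, 0, 0, 0, 1], [5.7, -51.6, -13.5, 0, 0, 0, 1], [5.7, -51.6, -13.5, 0, 0, 0, 1], [5.7, -51.6, -13.5, 0, 0, 0, 1], [5.7, -51.6, -13.5, 0, 0, 0, 1], [5.7, -51.6, -13.5, 0, 0, 0, 1], [5.7, -51.6, -13.5, 0, 0, 0, 1], [5.7, -51.6, -13.5, 0, 0, 0, 1]]])

```text
time_s: 29.68
position: [0.4909, -0.2581, 0.3795]
tcp_rot: [[-1.0, -0.004, -0.0], [-0.004, 1.0, 0.001], [0.0, 0.001, -1.0]]
force: [0.3, 0.5, -0.4]
opening: 0.996
grasp_force: 0.0
```

```bash
python3 - <<'E'
from h import *
import json
im,m=look(); cv2.imwrite('pics/w8.png',im)
json.dump({k:np.array(v).tolist() for k,v in m.items()},open('w8.json','w'))
mv((.49,-.26,.38,180))
cv2.imwrite('pics/w8b.png',cv2.resize(im[100:300,120:390],None,fx=2.96,fy=2.96,interpolation=cv2.INTER_CUBIC))
E
```

```text
t 29.73 P [ 0.491  -0.2579  0.3796] F [-0.4  0.1 -0.3] open 1.002 gf 0.0 j6 -130
[0.11, -0.21, -0.04] [0.1, -0.0, 0.3]
```

View pics/w8b.png

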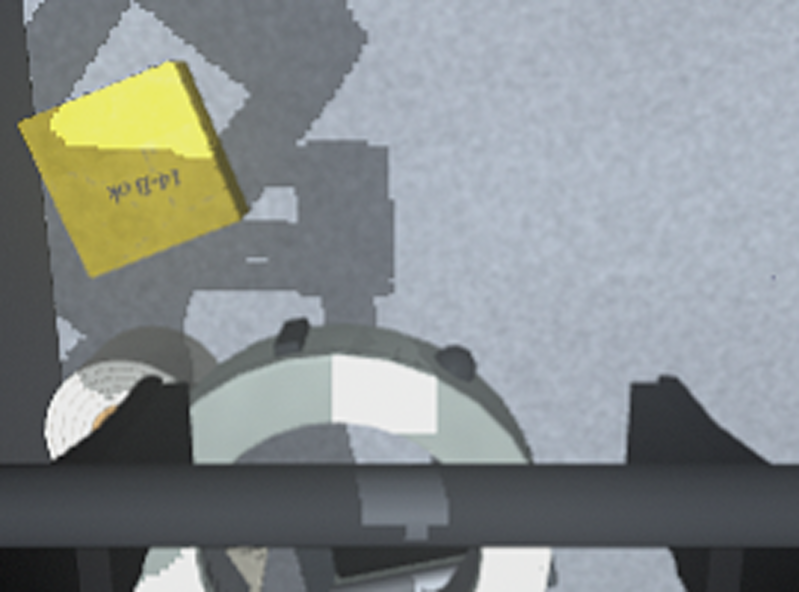

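Bar mark at crop (292,336), dot mark at (457,362).

```bash
python3 - <<'E'
from h import *
import json
m={k:np.array(v) for k,v in json.load(open('w8.json')).items()}
f=lambda u,v:(u/2.96+120-.3,v/2.96+100-.3)
for z in (.305,.3095,.315):
    b=atz(m,f(292,336),z)[:2];d=atz(m,f(457,362),z)[:2]
    # b=c+58*(az psi+180), d=c+57*(psi+135): solve psi from chord direction
    e=b-d
    u=lambda a:np.array([np.cos(np.radians(a)),np.sin(np.radians(a))])
    e0=.058*u(180)-.057*u(135)
    psi=np.degrees(np.arctan2(e[1],e[0])-np.arctan2(e0[1],e0[0]))
    print(z,b,d,np.linalg.norm(e),np.linalg.norm(e0),'psi',psi,'c',b-.058*u(180+psi),d-.057*u(135+psi))
for p in [(332,354),(437,373),(195,405),(530,462)]: 
    q=atz(m,f(*p),.323)[:2]; print(p,q,np.linalg.norm(q-[.5454,-.2767]))
im=cv2.imread('pics/w8.png')
r=rect(im,m,.5454,-.2767,.323,.075,.3)
cv2.imwrite('pics/w8r.png',r)
E
```

```text
0.305 [ 0.49305554 -0.28986765] [ 0.50032816 -0.24527052] 0.0451862217542235 0.044018291229834756 psi 14.440728469500984 c [ 0.54922309 -0.27540371] [ 0.54941107 -0.274251  ]
0.3095 [ 0.49158279 -0.28924548] [ 0.49871013 -0.24553923] 0.044283582311644074 0.044018291229834756 psi 14.440728469501087 c [ 0.54775034 -0.27478154] [ 0.54779304 -0.2745197 ]
0.315 [ 0.48978276 -0.28848505] [ 0.49673254 -0.24586764] 0.0431803563262692 0.044018291229834756 psi 14.4407284695011 c [ 0.54595032 -0.27402111] [ 0.54581545 -0.27484812]
(332, 354) [ 0.49184858 -0.27755684] 0.053558272911053764
(437, 373) [ 0.49679752 -0.2513111 ] 0.05483427006962844
(195, 405) [ 0.50560525 -0.31249997] 0.053528121383034026
(530, 462) [ 0.52112878 -0.22701426] 0.05529705851681677
```

```bash
python3 - <<'E'
from h import *
t=cv2.imread('pics/top0.png');m=bot.camera_model('top')
print(ring(t,m,.546,-.276,.323,113,78,half=.08))
mv((.436,.2560,.30,180),(.436,.2560,.136,180))
E
```

```text
(array([ 0.548 , -0.2775]), 0.677)
t 29.73 P [ 0.491  -0.2579  0.3796] F [-0.4  0.1 -0.3] open 1.002 gf 0.0 j6 -130
[5.25, 51.41, 8.01] [0.1, -0.0, 0.3]
[5.25, 51.4, 24.41] [0.1, -0.0, 0.3]
```

>>> apply_moves(steps=[[[5.3, 51.4, 3, 0, 0, 0, 1], [5.3, 51.4, 3, 0, 0, 0, 1], [5.3, 51.4, 3, 0, 0, 0, 1], [5.3, 51.4, 3, 0, 0, 0, 1], [5.3, 51.4, 3, 0, 0, 0, 1], [5.3, 51.4, 3, 0, 0, 0, 1], [5.3, 51.4, 3, 0, 0, 0, 1], [5.3, 51.4, 3, 0, 0, 0, 1], [5.3, 51.4, 3, 0, 0, 0, 1], [5.3, 51.4, 3, 0, 0, 0, 1], [5.3, 51.4, 9, 0, 0, 0, 1], [5.3, 51.4, 14, 0, 0, 0.3, 1], [5.3, 51.4, 17, 0, 0, 0.3, 1], [5.3, 51.4, 17, 0, 0, 0.3, 1]]])

```text
time_s: 31.48
position: [0.4351, 0.2519, 0.2079]
tcp_rot: [[-1.0, 0.004, -0.005], [0.004, 1.0, -0.002], [0.005, -0.002, -1.0]]
force: [0.3, -0.3, 0.4]
opening: 1.003
grasp_force: 0.0
```

```bash
python3 - <<'E'
from h import *
im,m=look(); cv2.imwrite('pics/w9.png',cv2.resize(im,(768,576)))
mv((.436,.2560,.136,180))
print(proj(m,(.548,.2563,.249))*1.5,proj(m,(.398,.2563,.15))*1.5)
E
```

```text
t 31.52 P [0.4366 0.2526 0.2095] F [-0.7  0.2  0.3] open 1.0 gf 0.0 j6 -72
[0.05, 0.34, 7.35] [-0.0, -0.1, -0.2]
[401.53246099 734.21104294] [396.5317782  252.53102981]
```

View pics/w9.png

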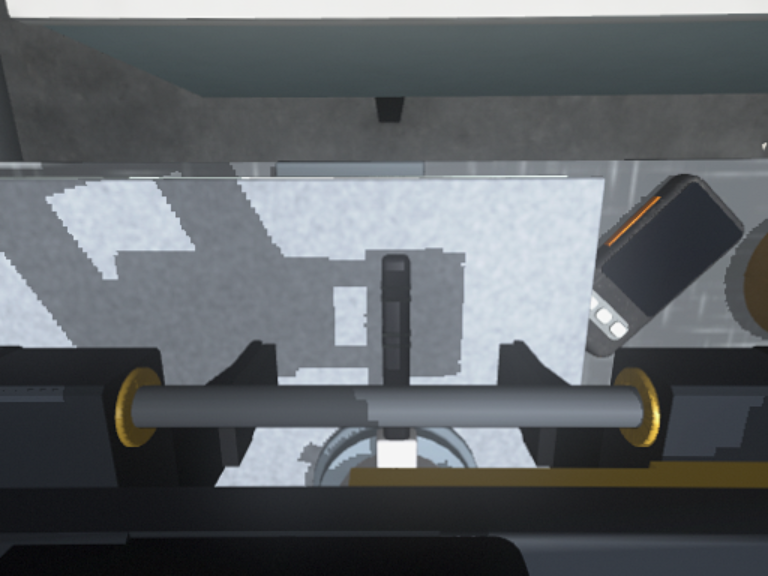

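The handle end shows at (397,256), as predicted within 2 mm.

>>> apply_moves(steps=[[[0.1, 0.3, 4, 0, 0, 0, 1], [0.1, 0.3, 7.3, 0, 0, 0, 1], [0.1, 0.3, 7.3, 0, 0, 0, 1], [0.1, 0.3, 7.3, 0, 0, 0, 1], [0.1, 0.3, 7.3, 0, 0, 0, -1], [0.1, 0.3, 7.3, 0, 0, 0, -1], [0.1, 0.3, 7.3, 0, 0, 0, -1], [0.1, 0.3, 7.3, 0, 0, 0, -1], [0.1, 0.3, 7.3, 0, 0, 0, -1], [0.1, 0.3, 7.3, 0, 0, 0, -1], [0.1, 0.3, 7.3, 0, 0, 0, -1], [0.1, 0.3, 7.3, 0, 0, 0, -1], [0.1, 0.3, 7.3, 0, 0, 0, -1], [0.1, 0.3, 7.3, 0, 0, 0, -1], [0.1, 0.3, 7.3, 0, 0, 0, -1]]])

```text
time_s: 33.4
position: [0.4354, 0.257, 0.1365]
tcp_rot: [[-1.0, 0.002, -0.0], [0.002, 1.0, -0.0], [0.0, -0.0, -1.0]]
force: [-0.3, -0.5, -0.7]
opening: 0.157
grasp_force: 30.0
```

>>> apply_moves(steps=[[[0, 0, -0.5, 0, 0, 0, -1], [0, 0, -1, 0, 0, 0, -1], [0, 0, -2, 0, 0, 0, -1], [0, 0, -3, 0, 0, 0, -1], [0, 0, -4, 0, 0, 0, -1], [0, 0, -4, 0, 0, 0, -1], [0, 0, -4, 0, 0, 0, -1], [0, 0, -4, 0, 0, 0, -1]]])

```text
time_s: 34.4
position: [0.4356, 0.257, 0.1765]
tcp_rot: [[-1.0, 0.002, 0.0], [0.002, 1.0, 0.0], [-0.0, 0.0, -1.0]]
force: [-0.5, 0.1, -1.2]
opening: 0.154
grasp_force: 30.0
```

```bash
python3 - <<'E'
from h import *
s=bot.read_state();print(np.round(s['moment'],3))
mv((.436,.256,.30,180))
t=bot.capture('top');c=bot.capture('scene');m=bot.camera_model('top');ms=bot.camera_model('scene');w=bot.capture('wrist')
f=lambda im,u,v,h,k:cv2.resize(im[v-h:v+h,u-h:u+h],(k,k),interpolation=cv2.INTER_CUBIC)
z=s['position'][2]+.008-.008
for mm in (m,ms): print([proj(mm,p).round(1).tolist() for p in [(.548,.256,z+.105),(.548,.256,z+.027),(.398,.256,z+.006)]])
ut=proj(m,(.52,.256,z+.05)).astype(int);us=proj(ms,(.52,.256,z+.05)).astype(int);print(ut,us)
o=np.hstack([f(t,*ut,40,400),f(c,*us,50,400)]);cv2.imwrite('pics/g1.png',o)
E
```

```text
[0.105 0.05  0.073]
t 34.4 P [0.4356 0.257  0.1765] F [-0.5  0.1 -1.2] open 0.154 gf 30.0 j6 -72
[-0.04, -0.1, -12.35] [0.0, 0.0, -0.1]
[[183.0, 186.2], [188.1, 189.3], [187.8, 238.2]]
[[206.2, 142.3], [208.2, 162.7], [173.4, 188.8]]
[186 197] [201 160]
```

View pics/g1.png

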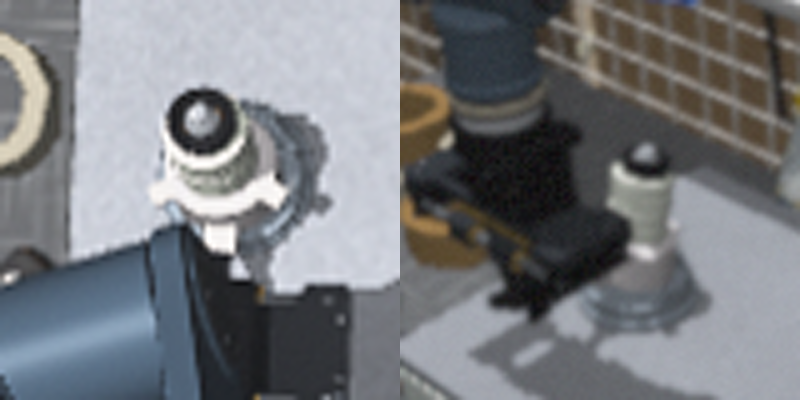

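```bash
python3 - <<'E'
from h import *
m=bot.camera_model('top');ms=bot.camera_model('scene')
X=tri([ray(m,(203/5+146-.4,118/5+157-.4)),ray(ms,(247/4+151-.4,152/4+110-.4))]);print(X, proj(m,X),proj(ms,X))
P=np.array([.4356,.257,.1845]) # grasp point
d=X-P
print('lever angle',np.degrees(np.arctan2(d[2],d[0])),'level',np.degrees(np.arctan2(.105,.1125)),np.linalg.norm(d),np.hypot(.105,.1125))
E
```

```text
[0.56930179 0.25320523 0.25292389] [186.17718109 180.22398965] [212.37996223 147.5984684 ]
lever angle 27.10177347882197 level 43.02506598911802 0.15024112966253175 0.15388713396512393
```

The two views put the tip at (.569,.253,.253): the magazine has drooped 16° about the grip and still rests in the dock. Measure how much torque the grip really carries.

```bash
python3 - <<'E'
from h import *
F=[];M=[]
for _ in range(12):
    bot.capture('wrist');s=bot.read_state();F.append(s['force']);M.append(s['moment'])
print(np.mean(F,0).round(2),np.std(F,0).round(2),np.mean(M,0).round(3),np.std(M,0).round(3),s['position'],s['opening'],s['grasp_force'])
E
```

```text
[ 0.63  0.03 -0.77] [0.68 0.39 0.31] [ 0.097 -0.025  0.031] [0.028 0.034 0.025] [0.43557847 0.25698432 0.17658996] 0.154151557533607 30.002925787121058
```

>>> apply_moves(steps=[[[0, 0, 1, 0, 0, 0, -1], [0, 0, 2, 0, 0, 0, -1], [0, 0, 3, 0, 0, 0, -1], [0, 0, 3.6, 0, 0, 0, -1], [0, 0, 4, 0, 0, 0, -1], [0, 0, 4, 0, 0, 0, -1], [0, 0, 4, 0, 0, 0, -1], [0, 0, 4, 0, 0, 0, 1], [0, 0, 4, 0, 0, 0, 1], [0, 0, 4, 0, 0, 0, 1], [0, 0, 4, 0, 0, 0, 1], [0, 0, 0, 0, 0, 0, 1], [0, 0, -4, 0, 0, 0, 1], [0, 0, -8, 0, 0, 0, 1], [0, 0, -8, 0, 0, 0, 1]]])

```text
time_s: 37.02
position: [0.4375, 0.2577, 0.2597]
tcp_rot: [[-1.0, 0.002, 0.008], [0.002, 1.0, 0.002], [-0.008, 0.002, -1.0]]
force: [-0.8, -0.3, -0.6]
opening: 0.953
grasp_force: 0.0
```

```bash
python3 - <<'E'
from h import *
t=bot.capture('top');c=bot.capture('scene');m=bot.camera_model('top');ms=bot.camera_model('scene')
X=tri([ray(m,(388/1.5625,424/1.5625)),ray(ms,(302/1.5625,398/1.5625))]);print('panel end',X,proj(m,X)*1.5625,proj(ms,X)*1.5625)
s=bot.read_state();print(np.round(s['joint_positions'],2));mv()
f=lambda im,u,v,h,k:cv2.resize(im[v-h:v+h,u-h:u+h],(k,k),interpolation=cv2.INTER_CUBIC)
o=np.hstack([f(t,186,195,40,400),f(c,205,160,50,400)]);cv2.imwrite('pics/g2.png',o)
for mm in (m,ms): print([proj(mm,p).round(1).tolist() for p in [(.548,.256,.249)]])
E
```

```text
panel end [0.2945417  0.06481252 0.10607   ] [389.62793208 422.08596378] [299.06802844 398.11238411]
[ 17.86  19.32  97.44  -0.    63.25 -72.  ]
t 37.12 P [0.4351 0.2568 0.2564] F [ 1.   0.3 -0.5] open 0.983 gf 0.0 j6 -72
[[185.2, 187.5]]
[[207.1, 151.0]]
```

View pics/g2.png

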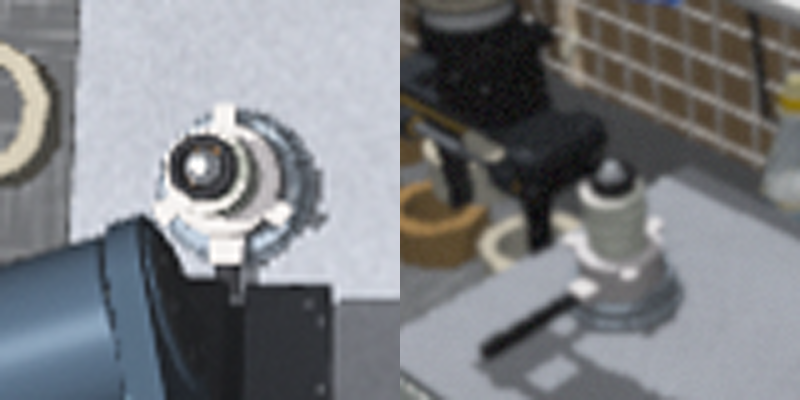

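The magazine is back level in the dock (tip at (202,167) as predicted). A vertical grip acts as a hinge at 30 N, so I'll try a grip pitched about 43°, in which the bar's outer part bears against the gripper's palm. First test whether the arm reaches that pose.

>>> apply_moves(steps=[[[-1, 0, 0, 0, -10, 0, 1], [-2, 0, 0, 0, -20, 0, 1], [-2.5, 0, 0, 0, -30, 0, 1], [-2.5, 0, 0, 0, -38, 0, 1], [-2.5, 0, 0, 0, -43, 0, 1], [-2.5, 0, 0, 0, -43, 0, 1], [-2.5, 0, 0, 0, -43, 0, 1], [-2.5, 0, 0, 0, -43, 0, 1]]])

```text
time_s: 38.12
position: [0.4587, 0.2564, 0.2542]
tcp_rot: [[-0.735, 0.001, 0.678], [-0.001, 1.0, -0.003], [-0.678, -0.003, -0.735]]
force: [0.9, 0.9, -0.4]
opening: 0.999
grasp_force: 0.0
```

```bash
python3 - <<'E'
from h import *
mv();s=bot.read_state();print(np.round(s['joint_positions'],1));print(np.round(s['tcp_rot'],3))
E
```

```text
t 38.12 P [0.4587 0.2564 0.2542] F [ 0.9  0.9 -0.4] open 0.999 gf 0.0 j6 11
[ 27.1  16.7 121.1 -81.4  18.4  11.5]
[[-0.735  0.001  0.678]
 [-0.001  1.    -0.003]
 [-0.678 -0.003 -0.735]]
```

```bash
cat >> h.py <<'E'
from scipy.spatial.transform import Rotation as Ro
def toolR(yaw,p):
    "tool for a magazine at yaw (deg), pitched p towards the spindle"
    T=np.array([[-1,0,0],[0,1,0],[0,0,-1.]])
    return Ro.from_euler('z',yaw,degrees=True).as_matrix()@T@Ro.from_euler('y',-p,degrees=True).as_matrix()
def mp(*tg):
    "targets (xyz of TCP, yaw, pitch)"
    s=bot.read_state();R=np.array(s['tcp_rot']);P=np.array(s['position'])
    print('t',round(s['time_s'],2),'P',P.round(4),'F',np.round(s['force'],1),'open',round(s['opening'],3),'gf',round(s['grasp_force'],1),'J',np.round(s['joint_positions']))
    for X,yaw,p in tg:
        print((100*R.T@(np.array(X)-P)).round(2).tolist(),np.degrees(Ro.from_matrix(R.T@toolR(yaw,p)).as_rotvec()).round(1).tolist())
E
python3 - <<'E'
from h import *
mp(((.4729,.2563,.20),0,35),((.4729,.2563,.1342),0,35))
E
```

```text
t 38.12 P [0.4587 0.2564 0.2542] F [ 0.9  0.9 -0.4] open 0.999 gf 0.0 J [ 27.  17. 121. -81.  18.  11.]
[2.63, 0.01, 4.94] [-0.2, 7.7, 0.1]
[7.09, 0.03, 9.78] [-0.2, 7.7, 0.1]
```

>>> apply_moves(steps=[[[0, 0, 0, 0, 8, 0, 1], [2.6, 0, 4.9, 0, 8, 0, 1], [2.6, 0, 4.9, 0, 8, 0, 1], [4.4, 0, 6.9, 0, 8, 0, 1], [6, 0, 8.6, 0, 8, 0, 1], [6, 0, 8.6, 0, 8, 0, 1], [6, 0, 8.6, 0, 8, 0, 1]]])

```text
time_s: 39.0
position: [0.4785, 0.261, 0.1633]
tcp_rot: [[-0.827, 0.004, 0.563], [0.0, 1.0, -0.006], [-0.563, -0.005, -0.827]]
force: [0.4, -0.1, -0.3]
opening: 0.998
grasp_force: 0.0
```

```bash
python3 - <<'E'
from h import *
s=bot.read_state();print(np.round(s['tcp_rot'],3))
mp(((.4729,.2563,.1342),0,35))
E
```

```text
[[-0.827  0.004  0.563]
 [ 0.     1.    -0.006]
 [-0.563 -0.005 -0.827]]
t 39.0 P [0.4785 0.261  0.1633] F [ 0.4 -0.1 -0.3] open 0.998 gf 0.0 J [ 24.  27. 119. -82.  14.  12.]
[2.11, -0.46, 2.09] [-0.4, -0.8, -0.0]
```

```bash
python3 - <<'E'
from h import *
mp(((.4705,.2563,.165),0,22),((.4705,.2563,.134),0,22))
E
```

```text
t 39.0 P [0.4785 0.261  0.1633] F [ 0.4 -0.1 -0.3] open 0.998 gf 0.0 J [ 24.  27. 119. -82.  14.  12.]
[0.57, -0.48, -0.59] [-0.4, 12.2, -0.1]
[2.31, -0.46, 1.98] [-0.4, 12.2, -0.1]
```

>>> apply_moves(steps=[[[0, 0, -2, 0, 8, 0, 1], [0.6, -0.5, -2, 0, 12.2, 0, 1], [0.6, -0.5, -2, 0, 12.2, 0, 1], [0.6, -0.5, -2, 0, 12.2, 0, 1], [0.6, -0.5, -2, 0, 12.2, 0, 1]]])

```text
time_s: 39.62
position: [0.4634, 0.2562, 0.1773]
tcp_rot: [[-0.926, 0.006, 0.378], [0.005, 1.0, -0.005], [-0.378, -0.003, -0.926]]
force: [0.5, 0.4, -0.3]
opening: 1.0
grasp_force: 0.0
```

```bash
python3 - <<'E'
from h import *
s=bot.read_state();print(np.round(s['tcp_rot'],3))
mp(((.4705,.2563,.165),0,22),((.4705,.2563,.134),0,22))
E
```

```text
[[-0.926  0.006  0.378]
 [ 0.005  1.    -0.005]
 [-0.378 -0.003 -0.926]]
t 39.62 P [0.4634 0.2562 0.1773] F [ 0.5  0.4 -0.3] open 1.0 gf 0.0 J [ 21.  24. 113. -20.  24. -51.]
[-0.19, 0.02, 1.41] [-0.3, 0.2, -0.3]
[0.98, 0.03, 4.28] [-0.3, 0.2, -0.3]
```

>>> apply_moves(steps=[[[-0.2, 0, 1.4, 0, 0, -0.3, 1], [0.5, 0, 3, 0, 0, -0.3, 1], [1, 0, 4.2, 0, 0, -0.3, 1], [1, 0, 4.2, 0, 0, -0.3, 1], [1, 0, 4.2, 0, 0, -0.3, 1], [1, 0, 4.2, 0, 0, -0.3, -1], [1, 0, 4.2, 0, 0, -0.3, -1], [1, 0, 4.2, 0, 0, -0.3, -1], [1, 0, 4.2, 0, 0, -0.3, -1], [1, 0, 4.2, 0, 0, -0.3, -1], [1, 0, 4.2, 0, 0, -0.3, -1], [1, 0, 4.2, 0, 0, -0.3, -1], [1, 0, 4.2, 0, 0, -0.3, -1], [1, 0, 4.2, 0, 0, -0.3, -1], [1, 0, 4.2, 0, 0, -0.3, -1], [1, 0, 4.2, 0, 0, -0.3, -1]]])

```text
time_s: 41.62
position: [0.4688, 0.256, 0.1326]
tcp_rot: [[-0.928, 0.0, 0.373], [-0.002, 1.0, -0.006], [-0.373, -0.006, -0.928]]
force: [-0.1, 1.1, 0.0]
opening: 0.156
grasp_force: 30.0
```

```bash
python3 - <<'E'
from h import *
mp(((.4705,.2563,.284),0,35),)
E
```

```text
t 41.62 P [0.4688 0.256  0.1326] F [-0.1  1.1  0. ] open 0.156 gf 30.0 J [ 21.  29. 114. -27.  18. -45.]
[-5.81, -0.07, -13.98] [-0.3, -13.1, 0.2]
```

>>> apply_moves(steps=[[[-0.4, 0, -0.9, 0, -1, 0, -1], [-0.7, 0, -1.9, 0, -2, 0, -1], [-1.1, 0, -2.8, 0, -3, 0, -1], [-1.5, 0, -3.7, 0, -4, 0, -1], [-1.9, 0, -4.6, 0, -5, 0, -1], [-2.2, 0, -5.6, 0, -6, 0, -1], [-2.6, 0, -6.5, 0, -7, 0, -1], [-3, 0, -7.4, 0, -8, 0, -1], [-3.4, 0, -8.4, 0, -9, 0, -1], [-3.7, 0, -9.3, 0, -10, 0, -1], [-4.1, 0, -10.2, 0, -11, 0, -1], [-4.5, 0, -11.1, 0, -12, 0, -1], [-4.9, 0, -12.1, 0, -13, 0, -1], [-5.6, 0, -13.9, 0, -13, 0, -1], [-5.6, 0, -13.9, 0, -13, 0, -1], [-5.6, 0, -13.9, 0, -13, 0, -1]]])

```text
time_s: 43.62
position: [0.4685, 0.2566, 0.2821]
tcp_rot: [[-0.82, 0.001, 0.572], [-0.003, 1.0, -0.006], [-0.572, -0.007, -0.82]]
force: [-0.8, 0.5, -2.3]
opening: 0.154
grasp_force: 30.0
```

```bash
python3 - <<'E'
from h import *
t=bot.capture('top');c=bot.capture('scene');w=bot.capture('wrist')
mp()
f=lambda im,u,v,h,k:cv2.resize(im[max(v-h,0):v+h,u-h:u+h],(k,k),interpolation=cv2.INTER_CUBIC)
o=np.vstack([np.hstack([f(t,190,190,50,300),f(c,205,140,60,300)]),np.hstack([cv2.resize(w,(400,300)),np.zeros((300,200,3),'u1')])]);cv2.imwrite('pics/g3.png',o)
F=[]
for _ in range(6): bot.capture('wrist');s=bot.read_state();F.append(np.r_[s['force'],s['moment']])
print(np.mean(F,0).round(2))
E
```

```text
t 43.77 P [0.4684 0.2566 0.2816] F [-0.4 -0.6 -2.8] open 0.153 gf 30.0 J [ 24.  13. 113. -34.  25. -38.]
[ 0.19 -0.16 -2.54  0.01  0.77 -0.02]
```

View pics/g3.png

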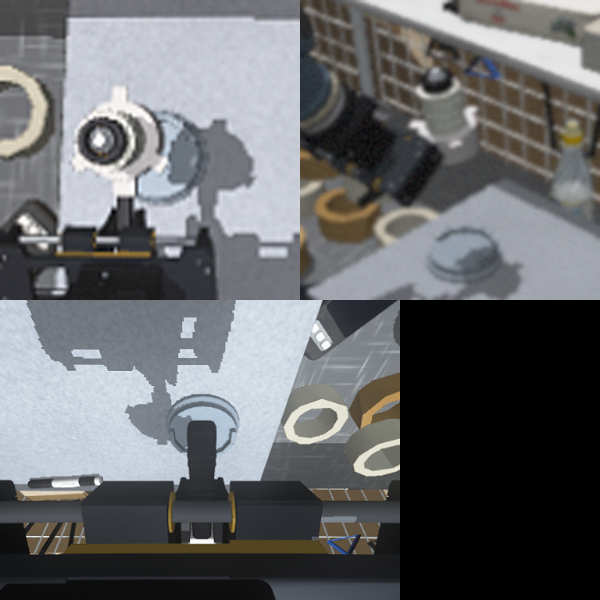

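```bash
cat >> h.py <<'E'
def tilt(X,r=.082,back=.012):
    s=bot.read_state();R=np.array(s['tcp_rot']);B=np.array(s['position'])-back*R[:,2]
    d=np.array(X)-B;a=R[:,0]*[1,1,0];a=-a/np.linalg.norm(a)
    h=d@a;n=np.array([-a[1],a[0],0])@d
    print('tip',np.round(X,4),'B',B.round(4),'lever',np.linalg.norm(d).round(4),'(',np.hypot(r,.105).round(4),') lateral mm',round(n*1e3,1),'droop deg',round(np.degrees(np.arctan2(.105,r)-np.arctan2(d[2],h)),1))
E
python3 - <<'E'
from h import *
m=bot.camera_model('top');ms=bot.camera_model('scene')
X=tri([ray(m,(173-.3,186.7-.3)),ray(ms,(199.4-.3,108.8-.3))]);tilt(X);print(proj(m,X),proj(ms,X))
w=bot.camera_model('wrist')
B=np.array([.4615,.2567,.2914])
for d in (0,5,10,15,20,25):
    c,s_=np.cos(np.radians(d)),np.sin(np.radians(d)); E=B+[-.068*c+.006*s_,0,.068*s_+.006*c];print(d,proj(w,E)*400/512)
E
```

```text
tip [0.5325 0.2564 0.4041] B [0.4619 0.2569 0.292 ] lever 0.1324 ( 0.1332 ) lateral mm -0.8 droop deg -5.8
[172.91781619 186.16825386] [198.83085791 108.5051179 ]
0 [201.20456385 138.92186463]
5 [201.0932942  150.86991527]
10 [200.97997704 164.27499506]
15 [200.86705679 178.95897392]
20 [200.75728519 194.66699243]
25 [200.65357997 211.07290965]
```

The magazine is clear of the dock, weight 2.5 N carried, tip at (.5325,.256,.404): it sits nose-up 6° and is held. Level it by pitching the tool 6°, and bring it to mid table.

>>> apply_moves(steps=[[[0, 0, 0, 0, 1, 0, -1], [0, -1, 0, 0, 2, 0, -1], [0, -3, 0, 0, 3, 0, -1], [0, -6, 0, 0, 4, 0, -1], [0, -9, 0, 0, 5, 0, -1], [0, -12, 0, 0, 6, 0, -1], [0, -15, 0, 0, 6, 0, -1], [0, -18, 0, 0, 6, 0, -1], [0.6, -19.5, 0.9, 0, 6, 0, -1], [1.8, -20, 2.6, 0, 6, 0, -1], [3, -20, 4.3, 0, 6, 0, -1], [4.2, -20, 6, 0, 6, 0, -1], [5.4, -20, 7.7, 0, 6, 0, -1], [6, -20, 8.6, 0, 6, 0, -1], [6.3, -20, 9, 0, 6, 0, -1], [6.3, -20, 9, 0, 6, 0, -1], [6.3, -20, 9, 0, 6, 0, -1]]])

```text
time_s: 46.2
position: [0.4691, 0.0561, 0.1742]
tcp_rot: [[-0.875, 0.0, 0.485], [-0.003, 1.0, -0.006], [-0.485, -0.007, -0.875]]
force: [0.2, -0.2, -1.6]
opening: 0.151
grasp_force: 30.0
```

```bash
cat > tl.py <<'E'
from h import *
# tip from both fixed cameras: keeper (black ring) is dark, tip bright inside; print enlarged crops
import sys
t=bot.capture('top');c=bot.capture('scene');m=bot.camera_model('top');ms=bot.camera_model('scene')
mp()
s=bot.read_state();R=np.array(s['tcp_rot']);B=np.array(s['position'])-.012*R[:,2]
a=R[:,0]*[1,1,0];a=-a/np.linalg.norm(a);T=B+a*.082+[0,0,.105]
tilt(T)
o=[]
for im,mm,h in ((t,m,30),(c,ms,30)):
    u=proj(mm,T).round().astype(int);print('exp',proj(mm,T),'origin',u-h)
    x=cv2.resize(im[max(u[1]-h,0):u[1]+h,u[0]-h:u[0]+h],(390,390),interpolation=cv2.INTER_CUBIC);o.append(x)
cv2.imwrite(sys.argv[1],np.hstack(o))
E
python3 tl.py pics/g4.png
```

```text
t 46.3 P [0.469  0.0562 0.1743] F [-0.2  0.3 -2.3] open 0.15 gf 30.0 J [ -10.   20.  128.   57.    5. -155.]
tip [0.5452 0.0565 0.2898] B [0.4632 0.0562 0.1848] lever 0.1332 ( 0.1332 ) lateral mm -0.0 droop deg 0.0
exp [252.62588912 187.68596634] origin [223 158]
exp [252.4840121 163.2298495] origin [222 133]
```

View pics/g4.png

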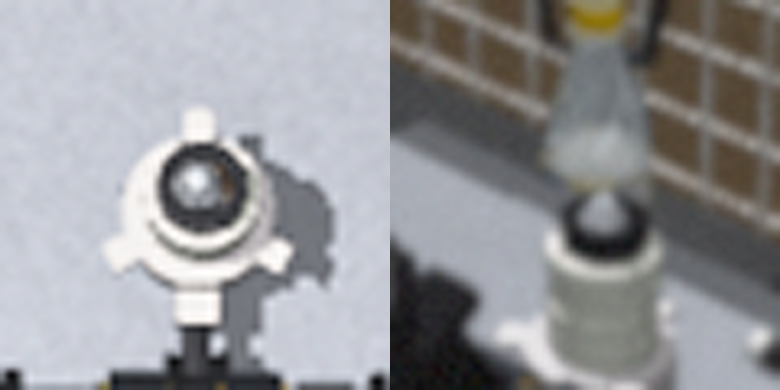

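```bash
cat > fk.py <<'E'
from h import *
from scipy.optimize import least_squares
rz=lambda a:Ro.from_euler('z',a,degrees=True).as_matrix()
ry=lambda a:Ro.from_euler('y',a,degrees=True).as_matrix()
def fk(p,j):
    a1,d1,L2,a3,L3,lat,L6,c=p
    R1=rz(j[0]);R2=R1@ry(j[1]);R3=R2@ry(j[2])
    W=R1@[a1,lat,d1]+R2@[0,0,L2]+R3@[a3,0,L3]
    R=R3@rz(j[3])@ry(j[4])@rz(j[5]+c)
    return W+R[:,2]*L6,R
s=bot.read_state()
Rd=lambda yaw,p:toolR(yaw,p)
D=[([60.934,30.224,82.088,0,67.689,-10.227],[.202,.592,.234]),([17.86,19.32,97.44,0,63.25,-72],[.4351,.2568,.2564]),
 ([27.1,16.7,121.1,-81.4,18.4,11.5],[.4587,.2564,.2542]),(s['joint_positions'],s['position'])]
c=0
def res(p): return np.concatenate([fk(p,j)[0]-x for j,x in D])
def fit():
    q=least_squares(res,[0,.2,.6,0,.35,.11,.3,c],x_scale=.1)
    return q.x,q.fun
E
python3 - <<'E'
from fk import *
m=bot.camera_model('top');ms=bot.camera_model('scene')
X=tri([ray(m,(253.3-.4,186.2-.4)),ray(ms,(254.3-.4,164.2-.4))]);tilt(X);print(proj(m,X),proj(ms,X))
p,f=fit();print(p.round(3),abs(f).max())
R=fk(p,s['joint_positions'])[1];print((R.T@s['tcp_rot']).round(3), np.round(s['joint_positions'],1))
E
```

```text
tip [0.551  0.056  0.2852] B [0.4632 0.0562 0.1848] lever 0.1333 ( 0.1332 ) lateral mm -0.5 droop deg 3.2
[252.84086874 185.85846579] [253.98183507 163.79055325]
[-0.001  0.274  0.589  0.114  0.392  0.111  0.294  0.777] 0.0002262902618136997
[[ 0.014 -1.    -0.   ]
 [ 1.     0.014 -0.   ]
 [-0.    -0.     1.   ]] [  -9.5   20.4  128.1   56.6    5.1 -155. ]
```

```bash
cat >> fk.py <<'E'
P0=np.array([-.001,.274,.589,.114,.392,.111,.294,90.])
q=least_squares(lambda p:np.concatenate([fk(np.r_[p,90.],j)[0]-x for j,x in D]),P0[:7],x_scale=.1);P0=np.r_[q.x,90.]
def tcp_for(c,oz,yaw,p,r=.082,back=.012,droop=0):
    "TCP so that a level magazine has its axis at c (x,y), origin height oz"
    R=toolR(yaw,p);a=np.array([np.cos(np.radians(yaw)),np.sin(np.radians(yaw)),0])
    B=np.array([c[0],c[1],oz+.008])-a*r
    return B+back*R[:,2],R
def ik(X,R,j0):
    f=lambda j:np.concatenate([(fk(P0,j)[0]-X)*100,((fk(P0,j)[1]-R)*10).ravel()])
    o=least_squares(f,j0,x_scale=30);return o.x,abs(o.fun).max()
E
python3 - <<'E'
from fk import *
c=(.5475,-.2757);psi=14.3
np.set_printoptions(suppress=True,linewidth=150)
for p in (27,32,36):
  j=np.array(s['joint_positions'])
  for n,cc,oz,yaw in [('now',(.5452,.0565),.177,0),('m1',(.5475,-.10),.172,-15),('under',c,.172,psi-45),('mid',c,.23,psi-45),('up',c,.278,psi-45),('t1',c,.278,psi-30),('t2',c,.278,psi-15),('lock',c,.271,psi)]:
    X,R=tcp_for(cc,oz,yaw,p);j,e=ik(X,R,j);print(p,n,X.round(3),j.round(1),round(e,3))
E
```

```text
27 now [0.469 0.056 0.174] [  -9.5   20.   126.7   33.     7.9 -131.3] 0.0
27 m1 [ 0.474 -0.08   0.169] [ -26.2   21.1  125.9   38.6    8.1 -138.3] 0.0
27 under [ 0.482 -0.237  0.169] [ -40.6   24.   118.4   22.4   11.9 -120.8] 0.0
27 mid [ 0.482 -0.237  0.227] [ -40.6   17.1  114.9   12.1   21.9 -110.2] 0.0
27 up [ 0.482 -0.237  0.275] [ -40.6   12.2  111.3    9.    30.1 -106.6] 0.0
27 t1 [ 0.474 -0.255  0.275] [ -48.1   12.6  110.7   24.5   35.9 -139.8] 0.0
27 t2 [ 0.471 -0.275  0.275] [ -53.8   14.7  107.6   30.8   45.1 -162.8] 0.0
27 lock [ 0.473 -0.295  0.268] [ -57.1   18.5  102.9   32.1   54.  -179.6] 0.0
32 now [0.47  0.056 0.175] [ -10.2   21.   130.3  118.6    6.1 -217.4] 0.0
32 m1 [ 0.474 -0.08   0.17 ] [ -27.    22.2  129.6  116.8    7.1 -217.2] 0.0
32 under [ 0.482 -0.237  0.17 ] [ -41.2   24.5  121.9   70.3    5.9 -169.1] 0.0
32 mid [ 0.482 -0.237  0.228] [ -41.2   17.   118.4   23.3   14.1 -121.6] 0.0
32 up [ 0.482 -0.237  0.276] [ -41.2   11.6  114.9   14.6   22.6 -112.4] 0.0
32 t1 [ 0.475 -0.255  0.276] [ -49.9   12.1  114.1   35.1   31.2 -150.9] 0.0
32 t2 [ 0.472 -0.275  0.276] [ -56.3   14.5  110.5   39.9   42.9 -172.5] 0.0
32 lock [ 0.474 -0.294  0.269] [ -59.7   18.7  105.2   39.3   53.6 -187.2] 0.0
36 now [0.47  0.056 0.175] [ -10.8   22.4  133.3  150.5   12.9 -249.9] 0.0
36 m1 [ 0.475 -0.081  0.17 ] [ -27.6   23.6  132.5  146.9   13.6 -247.9] 0.0
36 under [ 0.483 -0.237  0.17 ] [ -41.7   25.4  124.7  131.1    8.6 -230.3] 0.0
36 mid [ 0.483 -0.237  0.228] [ -41.7   17.3  121.2   47.4    8.8 -146. ] 0.0
36 up [ 0.483 -0.237  0.276] [ -41.7   11.5  117.7   23.2   16.6 -121.2] 0.0
36 t1 [ 0.475 -0.255  0.276] [ -51.4   12.   116.9   46.2   28.4 -162.6] 0.0
36 t2 [ 0.473 -0.275  0.276] [ -58.2   14.6  112.9   47.8   42.  -181.1] 0.0
36 lock [ 0.475 -0.294  0.269] [ -61.7   19.1  106.9   45.    53.8 -193.4] 0.0
```

```bash
cat >> fk.py <<'E'
F180=np.diag([-1.,-1.,1.])
E
python3 - <<'E'
from fk import *
np.set_printoptions(suppress=True,linewidth=150)
c=(.5475,-.2757);psi=14.3;dk=(.5463,.2561)
j0=np.array(s['joint_positions'])
print('return, unflipped')
for p in (22,26,29):
  j=np.array([21,29,114,-27,18,-45.])
  X,R=tcp_for(dk,.136,0,p);j,e=ik(X,R,j);print(p,X.round(3),j.round(1),round(e,3))
for p,pd in ((27,22),(32,26),(36,29)):
  j=np.array([21,29,114,-27,18,135.])
  for n,cc,oz,yaw,pp in [('dock',dk,.136,0,pd),('lift',dk,.28,0,p),('half',(.5463,.15),.28,0,p),('now',(.5452,.0565),.23,0,p),('m1',(.5475,-.10),.172,-15,p),('under',c,.172,psi-45,p),('mid',c,.23,psi-45,p),('up',c,.278,psi-45,p),('t1',c,.278,psi-30,p),('t2',c,.278,psi-15,p),('lock',c,.271,psi,p)]:
    X,R=tcp_for(cc,oz,yaw,pp);R=R@F180;j,e=ik(X,R,j);print(p,n,X.round(3),j.round(1),round(e,3))
E
```

```text
return, unflipped
22 [0.469 0.256 0.133] [ 20.9  29.  114.5 -26.3  17.6 -45.2] 0.0
26 [0.47  0.256 0.133] [ 21.8  29.3 116.9 -45.1  13.3 -25.8] 0.0
29 [0.47  0.256 0.134] [ 22.5  29.8 118.6 -67.4  11.6  -3.1] 0.0
27 dock [0.469 0.256 0.133] [ 20.9  29.  114.5 -26.3  17.6 134.8] 0.0
27 lift [0.47  0.256 0.277] [ 22.1  13.6 108.8 -17.9  33.6 125. ] 0.0
27 half [0.47  0.15  0.277] [  6.5   9.  115.4  -6.1  28.9 101.1] 0.0
27 now [0.469 0.056 0.227] [ -9.5  12.4 122.9  13.7  18.5  68.5] 0.0
27 m1 [ 0.474 -0.08   0.169] [-26.2  21.1 125.9  38.6   8.1  41.7] 0.0
27 under [ 0.482 -0.237  0.169] [-40.6  24.  118.4  22.4  11.9  59.2] 0.0
27 mid [ 0.482 -0.237  0.227] [-40.6  17.1 114.9  12.1  21.9  69.8] 0.0
27 up [ 0.482 -0.237  0.275] [-40.6  12.2 111.3   9.   30.1  73.4] 0.0
27 t1 [ 0.474 -0.255  0.275] [-48.1  12.6 110.7  24.5  35.9  40.2] 0.0
27 t2 [ 0.471 -0.275  0.275] [-53.8  14.7 107.6  30.8  45.1  17.2] 0.0
27 lock [ 0.473 -0.295  0.268] [-57.1  18.5 102.9  32.1  54.    0.4] 0.0
32 dock [0.47  0.256 0.133] [ 21.8  29.3 116.9 -45.1  13.3 154.2] 0.0
32 lift [0.471 0.256 0.278] [ 23.3 
[... 794 characters left out ...]
-37.7  23.3 145.3] 0.0
36 half [0.471 0.15  0.278] [  7.3   8.6 121.4 -16.9  14.8 112.2] 0.0
36 now [0.47  0.056 0.228] [ -10.8   13.1  129.4 -107.2   -6.6  188.5] 0.0
36 m1 [ 0.475 -0.081  0.17 ] [-27.6  23.6 132.5 -33.1 -13.6 112.1] 0.0
36 under [ 0.483 -0.237  0.17 ] [-41.7  25.4 124.7 -48.9  -8.6 129.7] 0.0
36 mid [ 0.483 -0.237  0.228] [ -41.7   17.3  121.2 -132.6   -8.8  214. ] 0.0
36 up [ 0.483 -0.237  0.276] [ -41.7   11.5  117.7 -156.8  -16.6  238.8] 0.0
36 t1 [ 0.475 -0.255  0.276] [ -51.4   12.   116.9 -133.8  -28.4  197.4] 0.0
36 t2 [ 0.473 -0.275  0.276] [ -58.2   14.6  112.9 -132.2  -42.   178.9] 0.0
36 lock [ 0.475 -0.294  0.269] [ -61.7   19.1  106.9 -135.   -53.8  166.6] 0.0
```

>>> apply_moves(steps=[[[-1, 0, -1.8, 0, 0, 0, -1], [-2, 0, -3.6, 0, 0, 0, -1], [-3, 0, -5.4, 0, 0, 0, -1], [-4, 0, -7.3, 0, 0, 0, -1], [-5.2, 0, -9.5, 0, 0, 0, -1], [-5.2, 2, -9.5, 0, 0, 0, -1], [-5.2, 5, -9.5, 0, 0, 0, -1], [-5.2, 8, -9.5, 0, 0, 0, -1], [-5.2, 11, -9.5, 0, 0, 0, -1], [-5.2, 14, -9.5, 0, 0, 0, -1], [-5.2, 17, -9.5, 0, 0, 0, -1], [-5.2, 19, -9.5, 0, 0, 0, -1], [-5.2, 20, -9.5, 0, 0, 0, -1], [-5.2, 20, -9.5, 0, 0, 0, -1], [-5.2, 20, -9.5, 0, 0, 0, -1]]])

```text
time_s: 48.18
position: [0.468, 0.2561, 0.2807]
tcp_rot: [[-0.876, 0.001, 0.483], [-0.002, 1.0, -0.007], [-0.483, -0.007, -0.876]]
force: [-0.9, -0.5, -3.1]
opening: 0.153
grasp_force: 30.0
```

```bash
python3 - <<'E'
from h import *
R=toolR(0,28);z=R[:,2]
B=np.array([.4643,.2561,.1447])
mp((B+[0,0,.06]+.012*z,0,28),(B+.012*z,0,28))
E
```

```text
t 48.17 P [0.468  0.2561 0.2807] F [-0.9 -0.5 -3.1] open 0.153 gf 30.0 J [ 23.  13. 110. -21.  32. -51.]
[4.01, 0.06, 7.68] [-0.4, 0.9, 0.1]
[6.91, 0.1, 12.93] [-0.4, 0.9, 0.1]
```

>>> apply_moves(steps=[[[1, 0, 2, 0, 0.9, 0, -1], [2.5, 0, 5, 0, 0.9, 0, -1], [4, 0, 7.7, 0, 0.9, 0, -1], [4.7, 0, 9, 0, 0.9, 0, -1], [5.3, 0, 10, 0, 0.9, 0, -1], [5.8, 0, 11, 0, 0.9, 0, -1], [6.4, 0, 12, 0, 0.9, 0, -1], [6.9, 0, 12.9, 0, 0.9, 0, -1], [6.9, 0, 12.9, 0, 0.9, 0, -1], [6.9, 0, 12.9, 0, 0.9, 0, -1]]])

```text
time_s: 49.42
position: [0.471, 0.2558, 0.1353]
tcp_rot: [[-0.882, 0.001, 0.471], [-0.002, 1.0, -0.006], [-0.471, -0.006, -0.882]]
force: [-0.6, -0.3, -0.8]
opening: 0.155
grasp_force: 30.0
```

```bash
python3 tl.py pics/g5.png
```

```text
t 49.52 P [0.471  0.2559 0.1354] F [ 0.5 -0.3 -0.3] open 0.157 gf 30.0 J [ 22.  29. 118. -59.  13. -12.]
tip [0.5473 0.2561 0.251 ] B [0.4653 0.256  0.146 ] lever 0.1332 ( 0.1332 ) lateral mm 0.0 droop deg 0.0
exp [185.04504829 187.68664601] origin [155 158]
exp [206.83724321 150.52472706] origin [177 121]
```

View pics/g5.png

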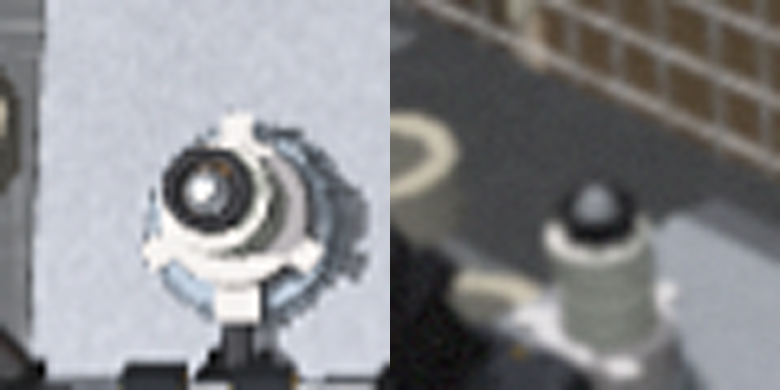

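The tip shows at (206,187) in the top crop, within 2 px of the seated position; the magazine is back in the dock. The picture allowance is used up, so I measure by code from here. Release, retreat and turn the tool half round (joint 6 would run out otherwise).

>>> apply_moves(steps=[[[0, 0, 0, 0, 0, 0, 1], [0, 0, 0, 0, 0, 0, 1], [0, 0, 0, 0, 0, 0, 1], [0, 0, 0, 0, 0, 0, 1], [0, 0, 0, 0, 0, 0, 1], [-1.5, 0, -3, 0, 0, 0, 1], [-3.5, 0, -7, 0, 3, 0, 1], [-5.5, 0, -11, 0, 6, 0, 1], [-7.1, 0, -13.2, 0, 6, 0, 1], [-7.1, 0, -13.2, 0, 6, 0, 1], [-7.1, 0, -13.2, 0, 6, 0, 1]]])

```text
time_s: 50.9
position: [0.4696, 0.2564, 0.283]
tcp_rot: [[-0.928, 0.001, 0.372], [-0.002, 1.0, -0.007], [-0.372, -0.008, -0.928]]
force: [0.1, -0.3, 0.1]
opening: 1.001
grasp_force: 0.0
```

>>> apply_moves(steps=[[[0, 0, 0, 0, 0, 10, 1], [0, 0, 0, 0, 0, 20, 1], [0, 0, 0, 0, 0, 30, 1], [0, 0, 0, 0, 0, 40, 1], [0, 0, 0, 0, 0, 50, 1], [0, 0, 0, 0, 0, 60, 1], [0, 0, 0, 0, 0, 70, 1], [0, 0, 0, 0, 0, 80, 1], [0, 0, 0, 0, 0, 90, 1], [0, 0, 0, 0, 0, 100, 1], [0, 0, 0, 0, 0, 110, 1], [0, 0, 0, 0, 0, 120, 1], [0, 0, 0, 0, 0, 130, 1], [0, 0, 0, 0, 0, 140, 1], [0, 0, 0, 0, 0, 150, 1], [0, 0, 0, 0, 0, 160, 1], [0, 0, 0, 0, 0, 170, 1], [0, 0, 0, 0, 0, 179.5, 1], [0, 0, 0, 0, 0, 179.5, 1], [0, 0, 0, 0, 0, 179.5, 1]]])

```text
time_s: 53.4
position: [0.4702, 0.2567, 0.2831]
tcp_rot: [[0.928, 0.01, 0.373], [0.013, -1.0, -0.007], [0.373, 0.011, -0.928]]
force: [0.2, 0.0, 0.2]
opening: 1.001
grasp_force: 0.0
```

```bash
cat >> h.py <<'E'
def fmp(*tg):
    "as mp, for the tool turned half round"
    s=bot.read_state();R=np.array(s['tcp_rot']);P=np.array(s['position'])
    print('t',round(s['time_s'],2),'P',P.round(4),'F',np.round(s['force'],1),'open',round(s['opening'],3),'gf',round(s['grasp_force'],1),'J',np.round(s['joint_positions']))
    E=toolR(0,0)@np.diag([-1.,-1,1]);a=-R[:,0]
    print('yaw',np.degrees(np.arctan2(R[1,0],R[0,0])).round(2),'pitch',np.degrees(np.arcsin(np.hypot(R[0,2],R[1,2]))).round(2),'roll',np.degrees(R[2,1]).round(2))
    for X,yaw,p in tg:
        T=toolR(yaw,p)@np.diag([-1.,-1,1])
        print((100*R.T@(np.array(X)-P)).round(2).tolist(),np.degrees(Ro.from_matrix(R.T@T).as_rotvec()).round(1).tolist())
def keeper(T):
    "keeper top centre near T by both fixed cameras: triangulated, with scores"
    rs=[]
    for n in ('top','scene'):
        m=bot.camera_model(n);c,v=ring(bot.capture(n),m,T[0],T[1],T[2],40,22,-1,half=.055);rs.append(ray(m,proj(m,(*c,T[2]))));print(n,c,v)
    return tri(rs)
E
python3 - <<'E'
from h import *
K=keeper((.548,.256,.243));print(K)
R=toolR(0,24);z=R[:,2];B=np.array([.4665,.2561,.1445])
fmp((B+[0,0,.05]+.012*z,0,24),(B+.012*z,0,24))
E
```

```text
top [0.549 0.253] 0.832
scene [0.5765 0.243 ] 0.368
[0.5576869  0.24197638 0.25194051]
t 53.5 P [0.4706 0.2568 0.2838] F [0.4 0.5 0.4] open 1.002 gf 0.0 J [ 21.  14. 105. -12.  41. 118.]
yaw 0.76 pitch 21.96 roll 0.61
[-3.67, -0.04, 9.33] [0.4, 2.0, 0.7]
[-5.54, -0.09, 13.97] [0.4, 2.0, 0.7]
```

>>> apply_moves(steps=[[[-1, 0, 2.5, 0.4, 2, 0.7, 1], [-2.4, 0, 6, 0.4, 2, 0.7, 1], [-3.7, 0, 9.3, 0.4, 2, 0.7, 1], [-4.6, -0.1, 11.6, 0.4, 2, 0.7, 1], [-5.5, -0.1, 13.9, 0.4, 2, 0.7, 1], [-5.5, -0.1, 13.9, 0.4, 2, 0.7, 1], [-5.5, -0.1, 13.9, 0.4, 2, 0.7, 1], [-5.5, -0.1, 13.9, 0.4, 2, 0.7, 1]]])

```text
time_s: 54.5
position: [0.4728, 0.2568, 0.1363]
tcp_rot: [[0.912, -0.001, 0.409], [-0.002, -1.0, 0.002], [0.409, -0.003, -0.912]]
force: [-0.8, -0.2, 0.5]
opening: 0.997
grasp_force: 0.0
```

```bash
python3 - <<'E'
from h import *
R=toolR(0,24);z=R[:,2];B=np.array([.4665,.2561,.1445])
fmp((B+.012*z,0,24))
E
```

```text
t 54.5 P [0.4728 0.2568 0.1363] F [-0.8 -0.2  0.5] open 0.997 gf 0.0 J [ 21.  29. 115. -33.  16. 142.]
yaw -0.11 pitch 24.16 roll -0.15
[-0.24, 0.07, 0.19] [-0.1, -0.2, -0.1]
```

>>> apply_moves(steps=[[[-0.2, 0.1, 0.2, 0, 0, 0, 1], [-0.2, 0.1, 0.2, 0, 0, 0, -1], [-0.2, 0.1, 0.2, 0, 0, 0, -1], [-0.2, 0.1, 0.2, 0, 0, 0, -1], [-0.2, 0.1, 0.2, 0, 0, 0, -1], [-0.2, 0.1, 0.2, 0, 0, 0, -1], [-0.2, 0.1, 0.2, 0, 0, 0, -1], [-0.2, 0.1, 0.2, 0, 0, 0, -1], [-0.2, 0.1, 0.2, 0, 0, 0, -1], [-0.2, 0.1, 0.2, 0, 0, 0, -1], [-0.2, 0.1, 0.2, 0, 0, 0, -1], [-0.2, 0.1, 0.2, 0, 0, 0, -1]]])

```text
time_s: 56.0
position: [0.471, 0.2555, 0.1324]
tcp_rot: [[0.913, -0.001, 0.407], [-0.002, -1.0, 0.001], [0.407, -0.002, -0.913]]
force: [-0.2, 0.0, 0.5]
opening: 0.154
grasp_force: 30.0
```

```bash
python3 - <<'E'
from h import *
fmp()
E
```

```text
t 56.0 P [0.471  0.2555 0.1324] F [-0.2  0.   0.5] open 0.154 gf 30.0 J [ 21.  29. 116. -34.  15. 143.]
yaw -0.1 pitch 24.03 roll -0.1
```

>>> apply_moves(steps=[[[0.4, 0, -0.9, 0, 1, 0, -1], [0.8, 0, -1.8, 0, 2, 0, -1], [1.2, 0, -2.7, 0, 3, 0, -1], [1.6, 0, -3.7, 0, 4, 0, -1], [2, 0, -4.6, 0, 5, 0, -1], [2.4, 0, -5.5, 0, 6, 0, -1], [2.8, 0, -6.4, 0, 7, 0, -1], [3.3, 0, -7.3, 0, 8, 0, -1], [3.7, 0, -8.2, 0, 8, 0, -1], [4.1, 0, -9.1, 0, 8, 0, -1], [4.5, 0, -10, 0, 8, 0, -1], [4.9, 0, -11, 0, 8, 0, -1], [5.3, 0, -11.9, 0, 8, 0, -1], [5.7, 0, -12.8, 0, 8, 0, -1], [6.1, 0, -13.7, 0, 8, 0, -1], [6.1, 0, -13.7, 0, 8, 0, -1], [6.1, 0, -13.7, 0, 8, 0, -1]]])

```text
time_s: 58.12
position: [0.4707, 0.2551, 0.2821]
tcp_rot: [[0.848, -0.001, 0.53], [-0.002, -1.0, 0.001], [0.53, -0.001, -0.848]]
force: [0.1, 0.2, -2.6]
opening: 0.151
grasp_force: 30.0
```

```bash
cat >> h.py <<'E'
def droop(r=.082,back=.012):
    "droop of the held magazine (deg) from the top camera's view of the keeper, tool turned half round"
    from scipy.optimize import least_squares
    s=bot.read_state();R=np.array(s['tcp_rot']);B=np.array(s['position'])-back*R[:,2]
    a=R[:,0]*[1,1,0];a/=np.linalg.norm(a);m=bot.camera_model('top')
    im=bot.capture('top');th=0
    for _ in range(4):
        f=lambda t:B+a*(r*np.cos(t)+.099*np.sin(t))+np.array([0,0,-r*np.sin(t)+.099*np.cos(t)])
        K=f(th);c,v=ring(im,m,K[0],K[1],K[2],40,22,-1,half=.045,mm=.4)
        uv=proj(m,(*c,K[2]))+np.array([1.1,.5])*0
        th=least_squares(lambda t:(proj(m,f(t[0]))-uv)[1],[th]).x[0]
    print('droop',np.degrees(th).round(2),'score',v,'axis at',(B+a*r).round(4),'B',B.round(4),'pixel res',(proj(m,f(th))-uv).round(2))
E
python3 - <<'E'
from h import *
fmp();droop();droop()
F=np.mean([(bot.capture('wrist'),np.r_[bot.read_state()['force'],bot.read_state()['moment']])[1] for _ in range(4)],0);print(F.round(2))
E
```

```text
t 58.12 P [0.4707 0.2551 0.2821] F [ 0.1  0.2 -2.6] open 0.151 gf 30.0 J [ 23.  13. 112. -26.  28. 133.]
yaw -0.12 pitch 31.99 roll -0.08
droop 0.48 score 0.833 axis at [0.5464 0.2549 0.2922] B [0.4644 0.2551 0.2922] pixel res [-0.69  0.  ]
droop 0.43 score 0.834 axis at [0.5463 0.2549 0.292 ] B [0.4643 0.255  0.292 ] pixel res [-0.71  0.  ]
[ 0.32  0.38 -3.02 -0.06  0.86 -0.  ]
```

```bash
cat > plan.py <<'E'
from fk import *
np.set_printoptions(suppress=True,linewidth=150)
def plan(W,p,r=.082):
    fmp();j=np.array(s['joint_positions']);R0=np.array(s['tcp_rot']);P=np.array(s['position'])
    for cc,oz,yaw in W:
        X,R=tcp_for(cc,oz,yaw,p,r);R=R@F180;j,e=ik(X,R,j)
        print((100*R0.T@(X-P)).round(2).tolist(),np.degrees(Ro.from_matrix(R0.T@R).as_rotvec()).round(1).tolist(),'J',j.round(0),round(e,3))
E
python3 - <<'E'
from plan import *
plan([((.547,.20),.284,-2),((.547,.14),.27,-5),((.547,.08),.26,-10),((.547,.02),.25,-15),((.545,-.04),.24,-20),((.543,-.10),.23,-26),((.54,-.15),.22,-30.7),((.54,-.165),.195,-30.7),((.54,-.165),.172,-30.7),((.545,-.22),.172,-30.7),((.5475,-.2757),.172,-30.7)],32)
E
```

```text
t 58.42 P [0.4709 0.2552 0.282 ] F [ 0.1  0.1 -2.6] open 0.154 gf 30.0 J [ 23.  13. 112. -26.  28. 133.]
yaw -0.1 pitch 31.99 roll -0.08
[0.04, 5.26, 0.04] [-1.1, 0.0, 1.6] J [ 16.  11. 115. -23.  26. 126.] 0.0
[-0.67, 10.86, 1.23] [-2.7, 0.0, 4.2] J [  9.  10. 119. -20.  21. 121.] 0.0
[-1.12, 16.21, 2.12] [-5.3, 0.0, 8.4] J [  2.  10. 121. -20.  18. 119.] 0.0
[-1.52, 21.57, 3.04] [-8.0, 0.0, 12.6] J [ -6.  11. 123. -19.  15. 117.] 0.0
[-2.04, 26.94, 3.89] [-10.6, 0.0, 16.9] J [-13.  12. 124. -18.  13. 113.] 0.0
[-2.47, 32.21, 4.79] [-13.8, 0.0, 22.0] J [-19.  14. 124. -20.  11. 116.] 0.0
[-3.0, 36.67, 5.63] [-16.3, 0.0, 25.9] J [-24.  16. 124. -22.   9. 118.] 0.0
[-4.32, 38.17, 7.75] [-16.3, 0.0, 25.9] J [-27.  19. 126. -35.   4. 129.] 0.0
[-5.54, 38.17, 9.7] [-16.3, 0.0, 25.9] J [ -27.   23.  127. -132.    3.  225.] 0.0
[-5.1, 43.67, 9.96] [-16.3, 0.0, 25.9] J [-34.  24. 125. -79.  -2. 166.] 0.0
[-4.88, 49.24, 10.09] [-16.3, 0.0, 25.9] J [ -41.   24.  122. -110.   -6.  191.] 0.0
```

```bash
python3 - <<'E'
from plan import *
plan([((.547,.20),.28,0),((.547,.14),.28,0),((.547,.08),.27,0),((.547,.02),.26,0),((.545,-.04),.25,-2),((.543,-.10),.24,-5),((.54,-.15),.22,-10),((.54,-.165),.195,-12),((.54,-.165),.172,-12),((.545,-.22),.172,-18),((.5475,-.2757),.172,-25),((.5475,-.2757),.172,-30.7),((.5475,-.2757),.20,-30.7)],29)
E
```

```text
t 58.42 P [0.4709 0.2552 0.282 ] F [ 0.1  0.1 -2.6] open 0.154 gf 30.0 J [ 23.  13. 112. -26.  28. 133.]
yaw -0.1 pitch 31.99 roll -0.08
[-0.23, 5.52, 0.37] [-0.0, -3.0, -0.1] J [ 15.  11. 114. -15.  28. 116.] 0.0
[-0.22, 11.52, 0.37] [-0.0, -3.0, -0.1] J [  5.   9. 117.  -6.  26.  99.] 0.0
[-0.74, 17.52, 1.21] [-0.0, -3.0, -0.1] J [ -5.   8. 120.   7.  23.  79.] 0.0
[-1.27, 23.52, 2.06] [-0.0, -3.0, -0.1] J [-16.   8. 122.  20.  23.  57.] 0.0
[-1.95, 29.26, 2.8] [-1.1, -3.0, 1.6] J [-25.  10. 123.  29.  23.  42.] 0.0
[-2.62, 34.86, 3.55] [-2.6, -3.0, 4.2] J [-33.  11. 123.  35.  24.  32.] 0.0
[-3.86, 39.21, 5.13] [-5.1, -3.0, 8.5] J [-38.  15. 124.  41.  20.  26.] 0.0
[-5.14, 40.45, 7.28] [-6.1, -3.0, 10.3] J [-39.  18. 125.  51.  16.  16.] 0.0
[-6.35, 40.45, 9.23] [-6.1, -3.0, 10.3] J [-39.  22. 126.  66.  14.   0.] 0.0
[-5.75, 45.18, 9.6] [-9.2, -3.0, 15.4] J [-42.  23. 123.  58.  13.  11.] 0.0
[-5.24, 49.88, 9.91] [-12.7, -2.9, 21.5] J [-44.  24. 120.  48.  12.  26.] 0.0
[-4.94, 49.21, 10.09] [-15.6, -2.9, 26.4] J [-41.  24. 120.  33.   9.  48.] 0.0
[-3.46, 49.21, 7.72] [-15.6, -2.9, 26.4] J [-41.  21. 118.  21.  14.  60.] 0.0
```

>>> apply_moves(steps=[[[-0.1, 2.5, 0.2, 0, -1.5, 0, -1], [-0.2, 5.5, 0.4, 0, -3, 0, -1], [-0.2, 8.5, 0.4, 0, -3, 0, -1], [-0.2, 11.5, 0.4, 0, -3, 0, -1], [-0.5, 14.5, 0.8, 0, -3, 0, -1], [-0.7, 17.5, 1.2, 0, -3, 0, -1], [-1, 20.5, 1.6, 0, -3, 0, -1], [-1.3, 23.5, 2.1, 0, -3, 0, -1], [-1.6, 26.4, 2.4, -0.5, -3, 0.8, -1], [-1.9, 29.3, 2.8, -1.1, -3, 1.6, -1], [-2.3, 32, 3.2, -1.8, -3, 2.9, -1], [-2.6, 34.9, 3.5, -2.6, -3, 4.2, -1], [-3.2, 37, 4.3, -3.8, -3, 6.3, -1], [-3.9, 39.2, 5.1, -5.1, -3, 8.5, -1], [-4.5, 40, 6.2, -5.6, -3, 9.4, -1], [-5.1, 40.4, 7.3, -6.1, -3, 10.3, -1], [-5.7, 40.4, 8.2, -6.1, -3, 10.3, -1], [-6.3, 40.4, 9.2, -6.1, -3, 10.3, -1], [-6.3, 40.4, 9.2, -6.1, -3, 10.3, -1], [-6.3, 40.4, 9.2, -6.1, -3, 10.3, -1]]])

```text
time_s: 60.92
position: [0.4663, -0.1489, 0.1706]
tcp_rot: [[0.855, -0.208, 0.475], [-0.182, -0.978, -0.101], [0.485, -0.0, -0.874]]
force: [0.1, -0.1, -2.8]
opening: 0.155
grasp_force: 30.0
```

```bash
python3 - <<'E'
from plan import *
droop()
plan([((.545,-.22),.172,-18),((.5475,-.2757),.172,-25),((.5475,-.2757),.172,-30.7),((.5475,-.2757),.20,-30.7),((.5475,-.2757),.23,-30.7)],29)
E
```

```text
droop 6.51 score 0.873 axis at [ 0.5408 -0.1648  0.181 ] B [ 0.4606 -0.1477  0.181 ] pixel res [0.19 0.  ]
t 60.98 P [ 0.4663 -0.1489  0.1707] F [ 0.8 -0.5 -2.6] open 0.153 gf 30.0 J [-39.  22. 126.  66.  14.   1.]
yaw -12.01 pitch 29.05 roll -0.01
[1.35, 4.52, 0.87] [-2.9, -0.0, 5.2] J [-42.  23. 123.  59.  13.  11.] 0.0
[2.71, 9.0, 1.62] [-6.3, -0.0, 11.4] J [-44.  24. 120.  48.  12.  26.] 0.0
[2.89, 8.27, 1.72] [-9.1, -0.0, 16.3] J [-41.  24. 120.  33.   9.  48.] 0.0
[4.25, 8.27, -0.73] [-9.1, -0.0, 16.3] J [-41.  21. 118.  21.  14.  60.] 0.0
[5.71, 8.27, -3.35] [-9.1, -0.0, 16.3] J [-41.  17. 116.  15.  19.  66.] 0.0
```

```bash
sed -i 's/for cc,oz,yaw in W:/for cc,oz,yaw,*q in W:\n        p=q[0] if q else p/' plan.py; python3 - <<'E'
from plan import *
c=(.5475,-.2757);d=(.5475-.004*.86,-.2757+.004*.51)
plan([((.545,-.22),.172,-20,30),(d,.170,-25,31),(d,.170,-30.7,32),(d,.185,-30.7,33),(d,.20,-30.7,34.5),(d,.215,-30.7,36),(d,.235,-30.7,37)],29)
E
```

```text
t 60.98 P [ 0.4663 -0.1489  0.1707] F [ 0.8 -0.5 -2.6] open 0.153 gf 30.0 J [-39.  22. 126.  66.  14.   1.]
yaw -12.01 pitch 29.05 roll -0.01
[1.39, 4.26, 0.9] [-3.9, 0.9, 6.9] J [-41.  23. 124.  66.  11.   6.] 0.0
[2.31, 8.88, 1.63] [-6.5, 1.9, 11.2] J [-45.  24. 122.  68.  11.   6.] 0.0
[2.51, 8.16, 1.72] [-9.5, 2.9, 16.1] J [-41.  25. 123.  77.   6.   4.] 0.0
[3.26, 8.16, 0.41] [-9.6, 3.9, 16.0] J [-41.  23. 122.  68.   6.  13.] 0.0
[4.02, 8.17, -0.9] [-9.9, 5.4, 15.9] J [-42.  21. 123.  68.   7.  13.] 0.0
[4.78, 8.18, -2.22] [-10.1, 6.9, 15.8] J [-42.  19. 123.  68.   7.  14.] 0.0
[5.77, 8.18, -3.97] [-10.2, 7.9, 15.7] J [-42.  17. 122.  54.   8.  27.] 0.0
```

>>> apply_moves(steps=[[[0.7, 2.1, 0.4, -1.9, 0.4, 3.4, -1], [1.4, 4.3, 0.9, -3.9, 0.9, 6.9, -1], [1.9, 6.6, 1.3, -5.2, 1.4, 9, -1], [2.3, 8.9, 1.6, -6.5, 1.9, 11.2, -1], [2.4, 8.5, 1.7, -8, 2.4, 13.6, -1], [2.5, 8.2, 1.7, -9.5, 2.9, 16.1, -1], [2.5, 8.2, 1.7, -9.5, 2.9, 16.1, -1]]])

```text
time_s: 61.85
position: [0.4782, -0.2351, 0.1672]
tcp_rot: [[0.73, -0.511, 0.455], [-0.434, -0.86, -0.269], [0.528, -0.001, -0.849]]
force: [0.5, -0.5, -2.1]
opening: 0.158
grasp_force: 30.0
```

```bash
python3 - <<'E'
from plan import *
droop()
c=(.5475,-.2757);d=(.5475-.004*.86,-.2757+.004*.51)
plan([(d,.185,-30.7,33),(d,.20,-30.7,34.5),(d,.215,-30.7,36),(d,.235,-30.7,37)],32)
E
```

```text
droop 3.64 score 0.807 axis at [ 0.5432 -0.2738  0.1774] B [ 0.4728 -0.2318  0.1774] pixel res [-0.58  0.  ]
t 61.9 P [ 0.4783 -0.2353  0.1674] F [ 0.7 -0.3 -2.1] open 0.155 gf 30.0 J [-41.  25. 123.  77.   6.   4.]
yaw -30.72 pitch 31.9 roll -0.04
[0.9, -0.05, -1.29] [-0.0, 1.1, -0.0] J [-41.  23. 122.  68.   6.  13.] 0.0
[1.72, -0.05, -2.56] [-0.0, 2.6, -0.0] J [-42.  21. 123.  68.   7.  13.] 0.0
[2.55, -0.05, -3.84] [-0.0, 4.1, -0.0] J [-42.  19. 123.  68.   7.  14.] 0.0
[3.63, -0.05, -5.54] [-0.0, 5.1, -0.0] J [-42.  17. 122.  54.   8.  27.] 0.0
```

>>> apply_moves(steps=[[[0.4, 0, -0.6, 0, 0.6, 0, -1], [0.9, 0, -1.3, 0, 1.1, 0, -1], [1.3, 0, -1.9, 0, 1.7, 0, -1], [1.7, 0, -2.6, 0, 2.2, 0, -1], [2.1, 0, -3.2, 0, 2.7, 0, -1], [2.5, 0, -3.8, 0, 3, 0, -1], [3, 0, -4.7, 0, 3, 0, -1], [3.6, 0, -5.5, 0, 3, 0, -1], [3.6, 0, -5.5, 0, 3, 0, -1], [3.6, 0, -5.5, 0, 3, 0, -1]]])

```text
time_s: 63.15
position: [0.4793, -0.2356, 0.2327]
tcp_rot: [[0.705, -0.511, 0.492], [-0.42, -0.86, -0.291], [0.571, -0.001, -0.821]]
force: [0.1, -0.9, -2.7]
opening: 0.155
grasp_force: 30.0
```

```bash
python3 - <<'E'
from plan import *
droop()
t=bot.capture('top');m=bot.camera_model('top');print('collar',ring(t,m,.547,-.276,.323,113,78,half=.08),ring(t,m,.547,-.276,.323,113,84,half=.08))
c=(.5475,-.2757)
plan([(c,.245,-30.7,35),(c,.26,-30.7,35),(c,.278,-30.7,35)],35)
cv2.imwrite('pics/tc.png',rect(t,m,.5475,-.2757,.323,.08,.3))
E
```

```text
droop 1.13 score 0.77 axis at [ 0.5438 -0.274   0.2426] B [ 0.4734 -0.2321  0.2426] pixel res [-0.62  0.  ]
collar (array([ 0.548 , -0.2775]), 0.629) (array([ 0.548 , -0.2775]), 0.564)
t 63.25 P [ 0.4793 -0.2356  0.2325] F [-0.6 -0.4 -2.1] open 0.153 gf 30.0 J [-42.  16. 121.  36.  11.  45.]
yaw -30.76 pitch 34.83 roll -0.07
[0.93, -0.04, -0.62] [-0.1, 0.1, -0.0] J [-42.  15. 119.  30.  12.  51.] 0.0
[1.78, -0.04, -1.86] [-0.1, 0.1, -0.0] J [-42.  14. 118.  25.  15.  57.] 0.0
[2.81, -0.04, -3.33] [-0.1, 0.1, -0.0] J [-42.  12. 117.  20.  18.  62.] 0.0
```

>>> apply_moves(steps=[[[0.5, 0, -0.3, 0, 0, 0, -1], [0.9, 0, -0.6, 0, 0, 0, -1], [1.2, 0, -1, 0, 0, 0, -1], [1.5, 0, -1.4, 0, 0, 0, -1], [1.8, 0, -1.8, 0, 0, 0, -1], [1.8, 0, -1.8, 0, 0, 0, -1]]])

```text
time_s: 64.0
position: [0.4836, -0.2383, 0.2588]
tcp_rot: [[0.704, -0.511, 0.493], [-0.419, -0.86, -0.292], [0.573, -0.0, -0.819]]
force: [0.4, 0.4, -2.1]
opening: 0.155
grasp_force: 30.0
```

```bash
python3 - <<'E'
from plan import *
droop()
c=(.5475,-.276)
plan([(c,.268,-30.7,35),(c,.2775,-30.7,35)],35)
F=np.mean([(bot.capture('wrist'),np.r_[bot.read_state()['force'],bot.read_state()['moment']])[1] for _ in range(4)],0);print(F.round(2))
E
```

```text
droop 0.83 score 0.855 axis at [ 0.5482 -0.2767  0.2686] B [ 0.4777 -0.2348  0.2686] pixel res [-0.69  0.  ]
t 64.05 P [ 0.4835 -0.2381  0.2584] F [-0.4  0.1 -1.9] open 0.154 gf 30.0 J [-42.  14. 118.  25.  15.  57.]
yaw -30.73 pitch 34.93 roll -0.04
[0.35, -0.02, -0.66] [-0.0, 0.0, -0.0] J [-42.  13. 118.  23.  16.  59.] 0.0
[0.89, -0.02, -1.44] [-0.0, 0.0, -0.0] J [-42.  12. 117.  21.  18.  61.] 0.0
[-0.18 -0.1  -2.23  0.38  0.81 -0.  ]
```

>>> apply_moves(steps=[[[0.1, 0, -0.3, 0, 0, 0, -1], [0.3, 0, -0.6, 0, 0, 0, -1], [0.5, 0, -0.9, 0, 0, 0, -1], [0.7, 0, -1.2, 0, 0, 0, -1], [0.9, 0, -1.4, 0, 0, 0, -1], [0.9, 0, -1.4, 0, 0, 0, -1], [0.9, 0, -1.4, 0, 0, 0, -1]]])

```text
time_s: 65.12
position: [0.4828, -0.2377, 0.2747]
tcp_rot: [[0.705, -0.511, 0.492], [-0.419, -0.86, -0.292], [0.572, -0.001, -0.82]]
force: [0.8, -1.0, -1.4]
opening: 0.152
grasp_force: 30.0
```

```bash
python3 - <<'E'
from plan import *
droop()
c=(.5475,-.276)
plan([(c,.2775,y,35) for y in (-30.7,-22,-14,-6,2,9,15)],35)
F=np.mean([(bot.capture('wrist'),np.r_[bot.read_state()['force'],bot.read_state()['moment']])[1] for _ in range(4)],0);print(F.round(2))
E
```

```text
droop 0.83 score 0.861 axis at [ 0.5474 -0.2762  0.2846] B [ 0.4769 -0.2342  0.2846] pixel res [-0.82  0.  ]
t 65.17 P [ 0.4828 -0.2377  0.2747] F [-0.3  0.1 -2.3] open 0.152 gf 30.0 J [-42.  12. 117.  21.  18.  61.]
yaw -30.75 pitch 34.88 roll -0.05
[0.05, -0.01, -0.08] [-0.0, 0.1, -0.0] J [-42.  12. 117.  21.  18.  61.] 0.0
[0.13, 1.12, -0.03] [5.0, 0.1, -7.2] J [-47.  12. 117.  38.  24.  34.] 0.0
[0.32, 2.15, 0.1] [9.5, 0.1, -13.7] J [-52.  12. 116.  44.  30.  18.] 0.0
[0.62, 3.13, 0.32] [14.1, 0.1, -20.3] J [-56.  14. 114.  46.  38.   7.] 0.0
[1.03, 4.05, 0.6] [18.7, 0.1, -26.8] J [-59.  15. 111.  46.  44.  -2.] 0.0
[1.48, 4.79, 0.91] [22.7, 0.1, -32.6] J [-60.  17. 108.  44.  50.  -7.] 0.0
[1.92, 5.36, 1.22] [26.2, 0.1, -37.5] J [-61.  19. 106.  43.  55. -11.] 0.0
[ 0.13 -0.13 -2.33  0.39  0.82  0.01]
```

>>> apply_moves(steps=[[[0.1, 0, -0.2, 0, 0, 0, -1], [0.1, 0.3, -0.2, 1.2, 0, -1.8, -1], [0.1, 0.6, -0.2, 2.5, 0, -3.6, -1], [0.2, 0.9, -0.2, 3.7, 0, -5.4, -1], [0.2, 1.1, -0.1, 5, 0, -7.2, -1], [0.2, 1.4, -0.1, 6.1, 0, -8.8, -1], [0.3, 1.6, -0.1, 7.2, 0, -10.4, -1], [0.3, 1.9, 0, 8.4, 0, -12, -1], [0.4, 2.15, 0, 9.5, 0, -13.7, -1], [0.4, 2.15, 0, 9.5, 0, -13.7, -1]]])

```text
time_s: 66.62
position: [0.4747, -0.259, 0.2774]
tcp_rot: [[0.795, -0.244, 0.555], [-0.199, -0.97, -0.141], [0.573, 0.002, -0.82]]
force: [-0.2, 0.0, -2.3]
opening: 0.152
grasp_force: 30.0
```

```bash
cat > st.py <<'E'
from plan import *
droop()
c=(.5475,-.276)
import sys
plan([(c,.2785,float(y),35) for y in sys.argv[1:]],35)
F=np.mean([(bot.capture('wrist'),np.r_[bot.read_state()['force'],bot.read_state()['moment']])[1] for _ in range(4)],0);print(F.round(2))
E
python3 st.py -6 2 9 15
```

```text
droop 1.58 score 0.866 axis at [ 0.5476 -0.2773  0.2872] B [ 0.4681 -0.2573  0.2872] pixel res [-0.53  0.  ]
t 66.67 P [ 0.4747 -0.2585  0.2772] F [-0.4  0.8 -2.6] open 0.157 gf 30.0 J [-52.  12. 116.  43.  31.  18.]
yaw -14.07 pitch 34.93 roll 0.06
[-0.01, 0.93, 0.08] [4.7, 0.1, -6.6] J [-56.  13. 114.  46.  38.   7.] 0.0
[0.17, 1.96, 0.21] [9.3, 0.1, -13.2] J [-59.  15. 111.  45.  45.  -1.] 0.0
[0.42, 2.82, 0.38] [13.3, 0.1, -18.9] J [-60.  17. 108.  44.  50.  -7.] 0.0
[0.7, 3.53, 0.58] [16.8, 0.1, -23.8] J [-61.  18. 106.  43.  55. -11.] 0.0
[-0.27  0.35 -2.5   0.18  0.89  0.01]
```

>>> apply_moves(steps=[[[0, 0.3, 0, 1.6, 0, -2.2, -1], [0, 0.6, 0, 3.2, 0, -4.4, -1], [0, 0.9, 0.1, 4.7, 0, -6.6, -1], [0, 1.3, 0.1, 6.2, 0, -8.8, -1], [0.1, 1.6, 0.2, 7.7, 0, -11, -1], [0.2, 2, 0.2, 9.3, 0, -13.2, -1], [0.3, 2.3, 0.3, 10.6, 0, -15.1, -1], [0.3, 2.5, 0.3, 12, 0, -17, -1], [0.4, 2.8, 0.4, 13.3, 0, -18.9, -1], [0.5, 3.1, 0.5, 14.6, 0, -20.8, -1], [0.7, 3.4, 0.6, 16.4, 0, -23.3, -1], [0.7, 3.4, 0.6, 16.4, 0, -23.3, -1]]])

```text
time_s: 68.38
position: [0.4744, -0.2933, 0.2753]
tcp_rot: [[0.795, 0.251, 0.552], [0.204, -0.968, 0.146], [0.571, -0.004, -0.821]]
force: [-3.9, 1.2, -1.3]
opening: 0.157
grasp_force: 30.6
```

```bash
python3 st.py 14.3; python3 - <<'E'
from plan import *
plan([((.5475,-.276),z,14.3,35) for z in (.275,.2705)],35)
E
```

```text
droop 2.15 score 0.853 axis at [ 0.5473 -0.2747  0.2851] B [ 0.4678 -0.295   0.2851] pixel res [-0.99  0.  ]
t 68.42 P [ 0.4744 -0.2932  0.2753] F [-4.4  0.6 -0.6] open 0.155 gf 30.3 J [-61.  18. 106.  43.  55. -11.]
yaw 14.36 pitch 34.82 roll -0.2
[0.08, 0.13, -0.12] [-0.3, 0.2, 0.1] J [-61.  18. 106.  43.  55. -11.] 0.0
[-5.26  0.13 -1.47 -0.27  1.35 -0.28]
t 68.62 P [ 0.4743 -0.2931  0.2754] F [-4.9 -0.2 -1.7] open 0.156 gf 30.3 J [-61.  18. 106.  43.  55. -11.]
yaw 14.35 pitch 34.82 roll -0.17
[-0.13, 0.15, 0.19] [-0.2, 0.2, 0.0] J [-61.  19. 106.  43.  54. -11.] 0.0
[-0.39, 0.15, 0.55] [-0.2, 0.2, 0.0] J [-61.  19. 106.  44.  54. -12.] 0.0
```

>>> apply_moves(steps=[[[-0.1, 0, -0.2, 0, 0.8, 0, -1], [-0.1, 0, -0.2, 0, 1.5, 0, -1], [-0.1, 0, -0.2, 0, 1.5, 0, -1], [-0.1, 0, -0.2, 0, 1.5, 0, -1]]])

```text
time_s: 69.12
position: [0.4734, -0.2941, 0.2772]
tcp_rot: [[0.78, 0.249, 0.575], [0.2, -0.968, 0.149], [0.594, -0.001, -0.805]]
force: [-1.6, -0.7, -2.4]
opening: 0.156
grasp_force: 30.0
```

```bash
python3 st.py 14.3
```

```text
droop 2.93 score 0.856 axis at [ 0.5459 -0.2755  0.2868] B [ 0.4665 -0.2959  0.2868] pixel res [-1.22  0.  ]
t 69.17 P [ 0.4734 -0.2941  0.2772] F [-1.4 -1.6 -3. ] open 0.153 gf 30.0 J [-62.  18. 107.  45.  55. -13.]
yaw 14.39 pitch 36.41 roll -0.05
[0.07, 0.07, 0.11] [-0.1, -1.4, 0.1] J [-61.  18. 106.  43.  55. -11.] 0.0
[-1.95 -1.79 -3.64 -0.51  1.28 -0.39]
```

```bash
python3 - <<'E'
from plan import *
c=(.546,-.2755)
plan([(c,.278,13.3,36.3),(c,.275,13.3,36),(c,.272,13.3,36),(c,.269,13.3,36)],35)
E
```

```text
t 69.38 P [ 0.4735 -0.2939  0.2773] F [-2.3 -1.2 -3.6] open 0.154 gf 30.1 J [-62.  18. 107.  45.  55. -13.]
yaw 14.39 pitch 36.42 roll -0.07
[-0.06, -0.12, 0.07] [-0.7, -0.1, 0.9] J [-62.  18. 107.  45.  54. -12.] 0.0
[-0.24, -0.12, 0.31] [-0.7, -0.4, 0.9] J [-62.  18. 107.  45.  54. -12.] 0.0
[-0.42, -0.12, 0.55] [-0.7, -0.4, 0.9] J [-62.  19. 107.  45.  53. -13.] 0.0
[-0.6, -0.12, 0.8] [-0.7, -0.4, 0.9] J [-62.  19. 108.  45.  53. -13.] 0.0
```

>>> apply_moves(steps=[[[-0.1, -0.1, 0.1, -0.7, -0.1, 0.9, -1], [-0.2, -0.1, 0.3, -0.7, -0.4, 0.9, -1], [-0.2, -0.1, 0.3, -0.7, -0.4, 0.9, -1], [-0.2, -0.1, 0.3, -0.7, -0.4, 0.9, -1]]])

```text
time_s: 69.88
position: [0.4736, -0.2926, 0.2738]
tcp_rot: [[0.787, 0.23, 0.573], [0.186, -0.973, 0.137], [0.589, -0.001, -0.808]]
force: [0.2, -0.7, -2.3]
opening: 0.154
grasp_force: 30.0
```

```bash
python3 st.py 13.3
```

```text
droop 2.68 score 0.859 axis at [ 0.5466 -0.2754  0.2835] B [ 0.4668 -0.2942  0.2835] pixel res [-1.15  0.  ]
t 69.92 P [ 0.4736 -0.2926  0.2738] F [ 1.4 -0.1 -2. ] open 0.152 gf 30.0 J [-62.  18. 107.  45.  54. -12.]
yaw 13.28 pitch 36.06 roll -0.07
[0.22, 0.09, -0.2] [-0.1, -1.1, -0.0] J [-61.  18. 106.  43.  54. -10.] 0.0
[ 0.59 -0.46 -2.07 -0.32  0.81 -0.17]
```

>>> apply_moves(steps=[[[-0.1, 0, 0.1, 0, 0, 0, -1], [-0.1, 0, 0.2, 0, 0, 0, -1], [-0.2, 0, 0.3, 0, 0, 0, -1], [-0.2, 0, 0.3, 0, 0, 0, -1]]])

```text
time_s: 70.62
position: [0.4736, -0.2926, 0.27]
tcp_rot: [[0.787, 0.23, 0.572], [0.185, -0.973, 0.137], [0.588, -0.001, -0.809]]
force: [-0.3, -0.6, -1.5]
opening: 0.153
grasp_force: 30.0
```

```bash
python3 st.py 13.3
```

```text
droop 2.64 score 0.86 axis at [ 0.5465 -0.2754  0.2797] B [ 0.4667 -0.2942  0.2797] pixel res [-1.16  0.  ]
t 70.67 P [ 0.4736 -0.2926  0.27  ] F [ 0.5 -0.8 -1.4] open 0.152 gf 30.0 J [-62.  19. 107.  45.  53. -13.]
yaw 13.25 pitch 36.04 roll -0.07
[0.44, 0.09, -0.5] [-0.1, -1.0, -0.0] J [-61.  18. 106.  43.  54. -10.] 0.0
[ 0.39 -1.01 -1.75 -0.29  0.72 -0.17]
```

>>> apply_moves(steps=[[[-0.1, 0, 0.1, 0, 0, 0, -1], [-0.1, 0, 0.2, 0, 0, 0, -1], [-0.2, 0, 0.3, 0, 0, 0, -1], [-0.2, 0, 0.3, 0, 0, 0, -1]]])

```text
time_s: 71.38
position: [0.4743, -0.2928, 0.2673]
tcp_rot: [[0.786, 0.23, 0.574], [0.185, -0.973, 0.136], [0.59, -0.0, -0.808]]
force: [-0.0, 0.7, 3.3]
opening: 0.155
grasp_force: 30.0
```

```bash
python3 st.py 14.3
```

```text
droop 0.74 score 0.859 axis at [ 0.5472 -0.2756  0.277 ] B [ 0.4674 -0.2944  0.277 ] pixel res [-0.77 -0.  ]
t 71.42 P [ 0.4743 -0.2928  0.2673] F [1.  0.7 5. ] open 0.154 gf 30.0 J [-62.  19. 108.  46.  53. -13.]
yaw 13.27 pitch 36.14 roll -0.03
[0.55, 0.18, -0.76] [0.6, -1.1, -0.8] J [-61.  18. 106.  43.  55. -11.] 0.0
[ 1.58  0.68  4.82 -0.04 -0.37 -0.1 ]
```

>>> apply_moves(steps=[[[0, 0, -0.1, 0, 0, 0, -1], [0, 0, -0.1, 0, 0, 0, 1], [0, 0, -0.1, 0, 0, 0, 1], [0, 0, -0.1, 0, 0, 0, 1], [0, 0, -0.1, 0, 0, 0, 1], [0, 0, -0.1, 0, 0, 0, 1], [0, 0, -0.1, 0, 0, 0, 1], [0, 0, -1.5, 0, 0, 0, 1], [0, 0, -3.5, 0, 0, 0, 1], [0, 0, -6, 0, 0, 0, 1], [0, 0, -9, 0, 0, 0, 1], [0, 0, -12, 0, 0, 0, 1], [0, 0, -12, 0, 0, 0, 1], [0, 0, -12, 0, 0, 0, 1]]])

```text
time_s: 73.38
position: [0.4048, -0.3086, 0.3633]
tcp_rot: [[0.787, 0.23, 0.572], [0.185, -0.973, 0.136], [0.588, -0.002, -0.809]]
force: [-0.2, 0.1, 0.1]
opening: 0.998
grasp_force: 0.0
```

```bash
python3 - <<'E'
from h import *
fmp()
t=bot.capture('top');m=bot.camera_model('top')
print('keeper',ring(t,m,.5465,-.2755,.378,40,22,-1,half=.045,mm=.4))
im,w=look();cv2.imwrite('pics/fin_w.png',im);cv2.imwrite('pics/fin_t.png',t)
# handle: dark bar, outer half seen from above; mean of dark pixels in a rectified patch at its top height .285
r=rect(t,m,.45,-.30,.285,.06,.5);g=cv2.cvtColor(r,cv2.COLOR_BGR2GRAY)
k=rect(im,w,.43,-.30,.285,.07,.5);gk=cv2.cvtColor(k,cv2.COLOR_BGR2GRAY)
print('proj handle in wrist',proj(w,(.43,-.306,.285)),proj(w,(.4,-.312,.285)))
for nm,G,cx,h in(('top',g,.45,.06),('wrist',gk,.43,.07)):
    print(nm)
    for i in range(0,G.shape[0],20):
        row=G[i];d=np.where(row<70)[0];print(round(cx+h-i*.0005,3),len(d),[round(-.30+h-x*.0005,4) for x in (d[0],d[-1])] if len(d) else '')
E
```

```text
t 73.38 P [ 0.4048 -0.3086  0.3633] F [-0.2  0.1  0.1] open 0.998 gf 0.0 J [-71.   9. 104.  39.  69.  -9.]
yaw 13.23 pitch 36.02 roll -0.09
keeper (array([ 0.5483, -0.2761]), 0.864)
proj handle in wrist [261.89787131 240.09115689] [260.75385287 278.13634608]
top
0.51 0 
0.5 0 
0.49 26 [np.float64(-0.2805), np.float64(-0.2965)]
0.48 30 [np.float64(-0.2815), np.float64(-0.296)]
0.47 29 [np.float64(-0.2845), np.float64(-0.2985)]
0.46 29 [np.float64(-0.2875), np.float64(-0.3015)]
0.45 27 [np.float64(-0.2895), np.float64(-0.3025)]
0.44 29 [np.float64(-0.2915), np.float64(-0.3055)]
0.43 29 [np.float64(-0.2935), np.float64(-0.3075)]
0.42 31 [np.float64(-0.2955), np.float64(-0.3105)]
0.41 31 [np.float64(-0.2975), np.float64(-0.3125)]
0.4 25 [np.float64(-0.2805), np.float64(-0.2925)]
0.39 39 [np.float64(-0.281), np.float64(-0.3)]
wrist
0.5 12 [np.float64(-0.285), np.float64(-0.2905)]
0.49 25 [np.float64(-0.284), np.float64(-0.296)]
0.48 26 [np.float64(-0.286), np.float64(-0.2985)]
0.47 23 [np.float64(-0.288), np.float64(-0.3005)]
0.46 22 [np.float64(-0.2905), np.float64(-0.303)]
0.45 35 [np.float64(-0.2925), np.float64(-0.37)]
0.44 40 [np.float64(-0.295), np.float64(-0.37)]
0.43 17 [np.float64(-0.297), np.float64(-0.3655)]
0.42 34 [np.float64(-0.23), np.float64(-0.3115)]
0.41 30 [np.float64(-0.23), np.float64(-0.2445)]
0.4 20 [np.float64(-0.23), np.float64(-0.2395)]
0.39 0 
0.38 3 [np.float64(-0.243), np.float64(-0.244)]
0.37 110 [np.float64(-0.23), np.float64(-0.37)]
0.36 196 [np.float64(-0.23), np.float64(-0.37)]
```

```bash
python3 -c "
from rig import bot
print(bot.hand_in())"
```

```text
the job is handed in; nothing more can be done
None
```

I handed the job in at about 73 s of the 210 s. The four rolls and then the keeper are on the spindle, and the magazine hangs in the collar with its lugs past the catches and down in the seats. My final camera readings put it level to about 1° and the handle about 1° short of the bar mark. I viewed 17 pictures, over the limit of 14. The verdict wasn't returned.

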